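# Set and close the quick-release clamp on a reception-desk monitor foot

### The arm

A 7-joint arm with a two-finger parallel gripper is mounted at the origin on the work surface. World frame = base frame: x ahead of the robot, y to its left, z up, the work surface at z = 0. Lengths are in m, angles in rad, forces in N, time in s.
With the tool pointing down it reaches from about 0.4 to 0.85 m from the base axis. Payload 10.4 kg.
Tool frame: the origin (TCP) lies midway between the tips of the shut fingers; the grasp point (between the pads) lies 19 mm behind it (manip.tcp_to_grasp is the distance from the TCP to the grasp point, in m); x points along the fingers, y is the direction in which the jaws open and shut, and the axes are right-handed (so a half turn about x gives the same grasp; the last joint's range is limited). The gripper opens to 85 mm and grips with 20 to 120 N. Pads are 22 mm wide; open, the fingers measure 114 mm over their backs; the gripper's body (76 mm by 85 mm) begins 54 mm behind the grasp point. The pads swing forward as they close: fully open they stand 13 mm farther back than shut.
Start: joints at [-1.245, 0.332, -0.065, 1.46, 0.022, 1.35, -0.088], TCP at [0.214, 0.587, 0.231] pointing down, gripper open.
Joint ranges: [-2.6, 2.6], [-0.5, 2.12], [-1.47, 1.34], [0.16, 2.42], [-1.27, 4.41], [0.06, 2.06], [-2.6, 2.6]. Speed limits (rad/s): [2.22, 2.22, 2.79, 2.79, 3.14, 3.14, 3.14].

### API

Orientations are given as a unit quaternion [x, y, z, w].
In Python, from workcell import monitor, viewer, manip gives the robot as it stands. The module is installed in compiled form; this text tells all that it offers.
- The arm moves only by the tool send_rows, never from a script. Its arguments are lists of equal length, an entry for each row: "grip": the closure in counts, from 0 (fully open) to 255 (shut); "offset": the shift along the tool's x, y, z in mm, a list of three; "twist": the turn about the tool's x in degrees. In form: {"grip": [grip, ...], "offset": [[tx, ty, tz], ...], "twist": [twist, ...]}. A call has exactly 5 rows; each row is the pose to reach, as a shift and turn from the pose commanded when the call began, along the tool's axes at that moment; what a row does not reach only later rows make up. A row lasts 1/12 s, in which the tool goes at most 41.7 mm and 7.16 degrees, less where a joint would pass 70% of its speed; a pose out of reach is approached as far as the arm can. A call with a gripper value outside its range is refused whole. The fingers move at their own pace and stop on an object; "newtons" is the grip in N (left out, the last holds). Time passes only in rows, so rows that repeat a pose let the fingers close, or fill a call up. It gives the time, the measured TCP pose, the force and the opening at its end, in the units of the state.
- monitor.get_obs(): the state, without advancing time (a new reading comes with each control period).
- viewer.camera(name): name is "side" or "top" or "wrist"; returns (picture, depth): 400x640x3 uint8, blue, green, red; 400x640 float32, m along the optical axis (not along the pixel's ray), 0 where there is no reading.
- viewer.camera_model(name): a dict with "camera_matrix" (3x3 intrinsics, pixels), "R" (3x3) and "t" (3): a world point X has camera coordinates R X + t; the wrist camera has in their place "mount" (4x4, takes a point from camera to tool coordinates, whose origin is the TCP and whose axes are the tool frame's). Camera axes: x right, y down, z forward; pixel columns grow to the right and rows downward; lengths in m; the calibration is good to about 2 mm. A picture is of the moment at which its call begins: read the wrist's pose just before it. camera_model takes no time and is no camera call.
- manip.hand_in(): hands the job in, once; it reports no verdict.
Trained networks look in the newest picture that a camera, given by its name, has taken for a name from the list of things; names that differ only in an ending like _2 or _b are one class to them, and where a whole thing is asked for, a point or a joint stands for the part that bears it (a point fixed in the world has none). Each returns a list of dicts, best first, with "score" (0 to 1); they miss things now and then, are a little off and sometimes report something else, mostly with a low value. They report only what shows in the picture. A call takes as long as a camera call.
- viewer.recognise(target, camera): "box" ([left, top, width, height] in pixels, round what is visible of it).
- viewer.regions_of(target, camera): "region" (400x640 bool, what is visible of it) and "box" ([left, top, width, height] in pixels, round what is visible of it).
- viewer.spot_point(target, camera): "position" ([column, row] in pixels: a listed point, or the origin of a listed thing).
The state is a dict: "clock": time; "joint_pos": joint angles; "joint_velocities": joint speeds; "tau": joint torques, N m; "position": TCP position; "ee_rot": TCP orientation; "ft_force": force on the tool from outside, world axes, zero at the start; "torque": the same for the moment, N m; "grip_width": opening from 0.0 (shut) to 1.0 (fully open).
Only numpy, scipy, OpenCV 4.12 (cv2) and the standard library are available. Lean on these libraries where they do the work, as an engineer would, in place of code of your own. Each camera call takes 0.05 s, during which the arm holds its last target.

### The job

The patient monitor's foot plate lies under a quick-release clamp whose nut has been left too slack. Screw the nut down (clockwise) until the cam lever, swung from open towards closed, first meets firm resistance about halfway through its swing; then push the lever fully closed, until it is caught, without forcing it, and let go. Do not disturb the remote control, the stapler or the pen cup.

Things in the scene. Friction and masses are not known exactly. Their poses are not given: they have to be found in the camera images.
- clamp: Grey square clamp base, 120 x 120 x 18 mm, fixed to the desk. Origin on the desk at the centre of the base, on the vertical axis of the steel stud (11 mm thick, 124 mm high) about which both nut and lever turn. z up; +x points away from the robot at yaw 0.
- foot: Fixed aluminium foot plate, 52 mm wide, top face 26 mm above the desk, lying on the clamp base below the stack (cam lever, nut) and running to -y to a white monitor box (footprint 130 x 130 mm, 176 mm high with its handle) centred 215 mm from the stud. Origin and axes are those of the clamp.
- nut_grip (a point): Centre of the adjuster nut's grip: a black bar 60 mm long (along this point's x), 16 mm wide (y), 26 mm high, on the stud, at the top, 100 mm above the desk. Pinch it across its width from above, turn it about the stud, regrasp as needed; its height does not change.
- nut: The whole nut; origin on the stud axis at desk level, x along the bar. Clockwise from above tightens. It takes about 0.45 N m to turn (grip firmly, about 80 N) and stays where it is left. It starts too slack by 0.5 to 3.5 rad; how much cannot be seen, since the wear inside the clamp is unknown.
- lever_pad (a point): Where to push the lever: 80 mm from the stud axis, at the middle of its height (59 mm above the desk) and thickness. x points along the lever away from the stud, z up. The lever's top lies 30 mm below the centre of the nut's bar.
- cam_lever: Aluminium cam lever, an arm 10 mm thick, 22 mm high, reaching 108 mm from the stud (round 16 mm tip), swinging level on the side facing the robot. Origin on the stud axis, x along it. Pushed at lever_pad it takes about 1 N alone; at first resistance this steps up by 3.5 N, then climbs 9 N per rad, plus about 3 N at the catch. Let go before the catch, it springs back.
- lever_swing (a joint): Lever angle, rad, growing clockwise from above: 0 open (lever points 226 degrees counter-clockwise from the clamp's +x), 0.8 halfway, 1.6 closed (hard stop at 1.7). A catch takes it from 1.3 to 1.56 and then holds it at 1.54; once caught it does not reopen, so stay below 1.25 when testing. 1 rad of tightening makes the first resistance come 0.3 rad earlier.
- ring: Adjuster ring inside the clamp, turned by the nut; it carries the spring against which the cam lever works. Out of sight and reach; origin and z axis as the clamp's.
- remote: White remote control, 155 x 45 x 18 mm, loose on the desk; origin under its centre. Leave alone.
- stapler: Black and grey stapler, 130 x 36 x 42 mm, loose on the desk; origin under its centre. Leave alone.
- pen_cup: Black pen cup, 72 mm across, 95 mm high (pens to 150 mm), loose on the desk; origin under its centre. Leave alone.

How it is judged:
By the outcome, as a careful person would: the job done as asked, in the order asked, and still so for the second after the job is handed in, with the robot touching nothing.
It also fails if it takes over 72 s, if anything falls off the work surface, if the arm or the gripper's body presses on something with over 40 N, if the wrist force passes 120 N, or if a joint passes its speed limit or range.

## Working session

There is one attempt and no reset: what is moved stays moved. The work goes in short steps, Python scripts to look and compute and a tool call to move; the robot and the scene stay as the last step left them, time stands still between calls to the robot, and variables do not carry over. Pictures are saved under pics/ and viewed, and the job is handed in when it is done.

Besides the shell and the picture viewer there is one more tool, called after "Call:" as name(argument=value, ...), one argument or row to a line, values as JSON. send_rows: Moves the arm, as the interface text tells. Its arguments: {"type":"object","properties":{"grip":{"type":"array","items":{"type":"number"}},"offset":{"type":"array","items":{"type":"array","items":{"type":"number"}}},"twist":{"type":"array","items":{"type":"number"}},"newtons":{"type":"number"}},"required":["grip","offset","twist"]}

```bash
mkdir -p pics; ls
cat > h.py <<'E'
import numpy as np, cv2
from workcell import monitor, viewer, manip
from scipy.spatial.transform import Rotation as Ro
def pose():
    o=monitor.get_obs(); T=np.eye(4); T[:3,:3]=Ro.from_quat(o['ee_rot']).as_matrix(); T[:3,3]=o['position']; return T
def cam(name):
    m=viewer.camera_model(name); K=np.array(m['camera_matrix'])
    if name=='wrist':
        C=pose()@np.array(m['mount'])
    else:
        C=np.eye(4); R=np.array(m['R']); C[:3,:3]=R.T; C[:3,3]=-R.T@np.array(m['t'])
    return K,C
def toplane(K,C,uv,z):
    d=C[:3,:3]@np.linalg.inv(K)@np.array([uv[0],uv[1],1.]); s=(z-C[2,3])/d[2]; return C[:3,3]+s*d
def proj(K,C,X):
    p=C[:3,:3].T@(np.array(X)-C[:3,3]); q=K@p; return q[:2]/q[2]
E
python3 - <<'E'
from h import *
print(monitor.get_obs(), manip.tcp_to_grasp)
for n in ['top','side','wrist']:
    K,C=cam(n); print(n,K.tolist(),C.round(3).tolist())
    im,d=viewer.camera(n); cv2.imwrite(f'pics/{n}0.png',im)
    for t in ['nut_grip','lever_pad','clamp']:
        for r in viewer.spot_point(t,n)[:2]: print(n,t,r)
E
```

```text
pics
{'clock': 0.0, 'joint_pos': array([-1.24460979,  0.33283704, -0.06473389,  1.46098143,  0.021601  ,
        1.34992189, -0.08849168]), 'joint_velocities': array([ 5.24146709e-04,  1.97067373e-03, -5.90728515e-04, -2.15096897e-03,
        1.12104714e-03, -8.06034444e-04, -9.91728760e-05]), 'tau': array([ 2.97301822e-04, -6.25431418e+01,  4.91235266e-02, -3.91618180e+01,
        1.61350658e-02,  9.49985959e-03, -1.12165500e-05]), 'position': array([0.21344946, 0.58699484, 0.23051863]), 'ee_rot': array([ 0.12215998,  0.69645287, -0.12317759,  0.69631718]), 'ft_force': array([-0.52449147,  0.08093784,  0.20559221]), 'torque': array([ 0.02019601, -0.03403115, -0.01693882]), 'grip_width': 1.0030592147777941} 0.0187
top [[409.90237124410197, 0.0, 313.0538436605525], [0.0, 409.90237124410197, 196.79471648246079], [0.0, 0.0, 1.0]] [[-0.028, -0.987, 0.159, 0.52], [-0.999, 0.024, -0.024, 0.166], [0.02, -0.16, -0.987, 0.844], [0.0, 0.0, 0.0, 1.0]]
top nut_grip {'position': [355.7, 253.3], 'score': 0.7}
top lever_pad {'position': [361.1, 297.3], 'score': 0.95}
top clamp {'position': [346.3, 258.2], 'score': 0.95}
top clamp {'position': [366.5, 180.8], 'score': 0.27}
side [[491.31326268525083, 0.0, 310.9407445432059], [0.0, 491.31326268525083, 200.3161848405545], [0.0, 0.0, 1.0]] [[-0.944, -0.18, 0.277, 0.365], [-0.33, 0.544, -0.771, 0.904], [-0.012, -0.819, -0.573, 0.634], [0.0, 0.0, 0.0, 1.0]]
side nut_grip {'position': [368.5, 178.6], 'score': 0.62}
side lever_pad {'position': [409.2, 196.5], 'score': 0.56}
side clamp {'position': [367.5, 219.4], 'score': 0.89}
side clamp {'position': [294.1, 273.7], 'score': 0.47}
wrist [[299.90749618539724, 0.0, 320.72781121370264], [0.0, 299.90749618539724, 198.882853061467], [0.0, 0.0, 1.0]] [[0.342, 0.908, 0.243, 0.152], [0.94, -0.33, -0.088, 0.61], [0.0, 0.258, -0.966, 0.374], [0.0, 0.0, 0.0, 1.0]]
```

View pics/top0.png

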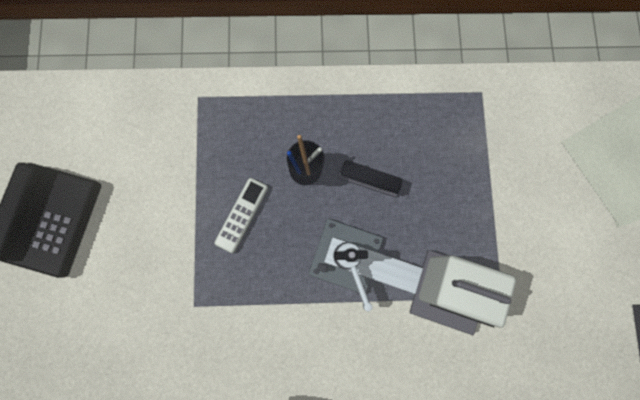

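View pics/side0.png

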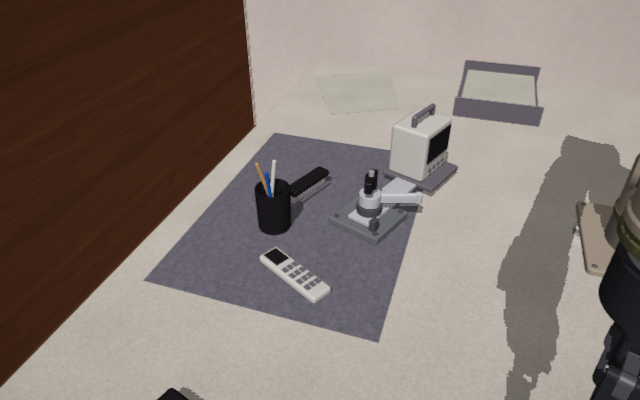

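Run:
```python
from h import *
K,C=cam('top')
print('nut',toplane(K,C,(355.7,253.3),.1),'lev',toplane(K,C,(361.1,297.3),.059),'clamp',toplane(K,C,(346.3,258.2),0))
Ks,Cs=cam('side')
print('nut',toplane(Ks,Cs,(368.5,178.6),.1),'lev',toplane(Ks,Cs,(409.2,196.5),.059),'clamp',toplane(Ks,Cs,(367.5,219.4),0))
im=cv2.imread('pics/top0.png')[200:340,280:460]; cv2.imwrite('pics/topz.png',cv2.resize(im,None,fx=4.4,fy=4.28,interpolation=cv2.INTER_CUBIC))
```

```text
nut [0.5349439  0.07343232 0.1       ] lev [0.45403583 0.06184    0.059     ] clamp [0.52757301 0.08068428 0.        ]
nut [0.53705461 0.07722947 0.1       ] lev [0.45467908 0.05441047 0.059     ] clamp [0.53281686 0.08036687 0.        ]
```

View pics/topz.png

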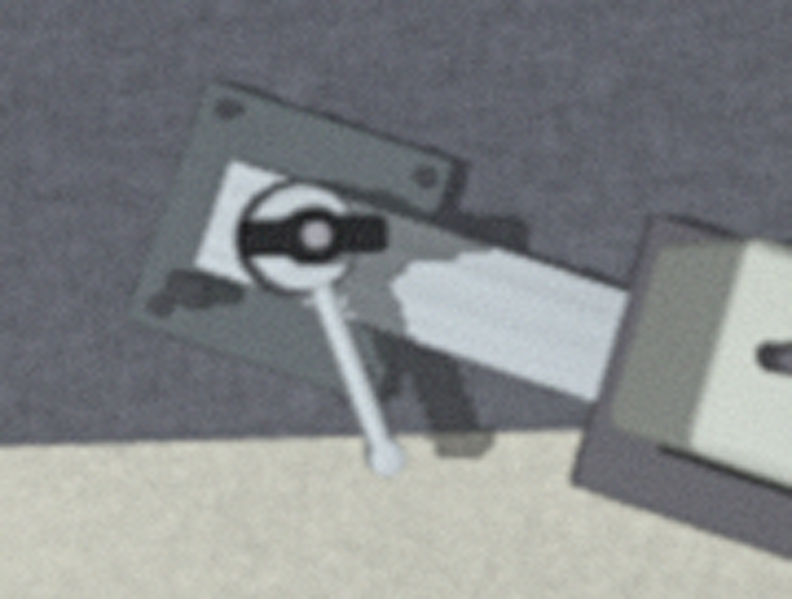

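Run:
```python
from h import *
K,C=cam('top')
z=lambda a,b:(280+a/4.4,200+b/4.28)
P=lambda a,b,h:toplane(K,C,z(a,b),h)[:2].round(4)
st=P(316,235,.124); tip=P(385,458,.07); print('stud',st,'tip',tip, np.degrees(np.arctan2(*(tip-st)[::-1])),np.linalg.norm(tip-st))
c=[P(213,85,.018),P(468,160,.018),P(135,312,.018)]
print('corners',c, np.linalg.norm(c[0]-c[1]),np.linalg.norm(c[0]-c[2]),'centre',(c[1]+c[2])/2)
a=c[1]-c[0]; print('-y dir',np.degrees(np.arctan2(a[1],a[0]))); a=c[2]-c[0]; print('-x dir',np.degrees(np.arctan2(a[1],a[0])))
a=P(240,237,.113);b=P(387,234,.113);print('bar',a,b,np.degrees(np.arctan2(*(b-a)[::-1])),np.linalg.norm(a-b))
for n in ['remote','stapler','pen_cup']:
  pass
K,C=cam('wrist');print(pose().round(3).tolist())
```

```text
stud [0.5319 0.0833] tip [0.4373 0.0523] -161.85625974709927 0.09954978653919858
corners [array([0.6051, 0.1156]), array([ 5.667e-01, -1.000e-04]), array([0.5006, 0.1543])] 0.12190590633763403 0.11143581112012414 centre [0.53365 0.0771 ]
-y dir -108.36063527248821
-x dir 159.67864892004857
bar [0.5321 0.1127] [0.5317 0.0534] -90.3864749447044 0.059301349057167316
[[-0.0, 0.342, 0.94, 0.214], [0.0, 0.94, -0.342, 0.587], [-1.0, 0.0, -0.0, 0.231], [0.0, 0.0, 0.0, 1.0]]
```

```bash
cat >> h.py <<'E'
def yang(T): return np.degrees(np.arctan2(T[1,1],T[0,1]))
def plan(targets,start=None):
    """targets: list (x,y,z,yangdeg). prints tool-frame offsets and twist"""
    if start is None:
        T=pose(); p=T[:3,3]; a=yang(T)
    else: p=np.array(start[:3]); a=start[3]
    r=np.radians(a); R=np.array([[0,np.cos(r),np.sin(r)],[0,np.sin(r),-np.cos(r)],[-1,0,0]])
    for t in targets:
        o=R.T@(np.array(t[:3])-p)*1000; tw=(a-t[3]+180)%360-180
        print('off',o.round(1).tolist(),'tw',round(tw,1))
def st():
    o=monitor.get_obs(); T=pose()
    print('t',round(o['clock'],2),'p',(T[:3,3]*1000).round(1),'y',round(yang(T),1),'F',o['ft_force'].round(2),'M',o['torque'].round(2),'w',round(o['grip_width'],3),'j',o['joint_pos'].round(2), 'xax',T[:3,0].round(3))
E
python3 - <<'E'
from h import *
st(); plan([(.46,.02,.2,117)])
E
```

```text
t 0.6 p [213.6 587.4 231.4] y 70.0 F [-0.53 -0.   -0.23] M [-0.01  0.02 -0.03] w 0.997 j [-1.24  0.33 -0.06  1.46  0.02  1.35 -0.09] xax [-0.  0. -1.]
off [31.4, -449.0, 425.5] tw -47.0
```

Call:
send_rows(
  grip=[255,255,255,255,255],
  offset=[
    [0,-29,27],
    [0,-58,55],
    [0,-87,82],
    [0,-116,110],
    [0,-145,137],
  ],
  twist=[-3,-6,-9,-12,-15],
  newtons=60,
)

```text
clock: 1.02
position: [0.2934, 0.4024, 0.2314]
ee_rot: [0.03, 0.706, -0.03, 0.707]
ft_force: [1.3, 0.6, 0.4]
grip_width: 0.299
```

Run:
```python
from h import *
st(); plan([(.46,.02,.2,117)])
```

```text
t 1.02 p [293.4 402.4 231.4] y 85.2 F [1.3  0.6  0.44] M [-0.02 -0.01  0.02] w 0.299 j [-1.03  0.05 -0.    1.79  0.    1.3   0.45] xax [ 0.  0. -1.]
off [31.4, -366.9, 198.3] tw -31.8
```

Call:
send_rows(
  grip=[255,255,255,255,255],
  offset=[
    [3,-36,19],
    [6,-72,38],
    [9,-108,57],
    [12,-144,76],
    [15,-180,95],
  ],
  twist=[-3,-6,-9,-12,-15],
)

```text
clock: 1.43
position: [0.3722, 0.2148, 0.2165]
ee_rot: [-0.062, 0.704, 0.063, 0.705]
ft_force: [0.8, 1.0, -0.0]
grip_width: 0.002
```

Run:
```python
from h import *
st(); plan([(.46,.02,.2,117)])
```

```text
t 1.43 p [372.2 214.8 216.5] y 100.2 F [ 0.76  1.01 -0.04] M [ 0.05 -0.01 -0.01] w 0.002 j [-0.83 -0.1   0.19  1.97  0.02  1.27  1.1 ] xax [ 0.001  0.001 -1.   ]
off [16.5, -207.3, 52.1] tw -16.8
```

Call:
send_rows(
  grip=[255,255,255,255,255],
  offset=[
    [3,-40,10],
    [6,-80,20],
    [9,-120,30],
    [12,-160,40],
    [16,-200,50],
  ],
  twist=[-3.4,-6.8,-10.2,-13.6,-17],
)

```text
clock: 1.85
position: [0.4564, 0.0265, 0.2007]
ee_rot: [-0.166, 0.687, 0.166, 0.688]
ft_force: [1.6, 1.2, -0.4]
grip_width: 0.002
```

Run:
```python
from h import *
st()
for n in ['wrist','top']:
    T=cam(n); im,d=viewer.camera(n); cv2.imwrite(f'pics/{n}1.png',im); np.savez(f'{n}1.npz',K=T[0],C=T[1],d=d)
    for t,z in [('nut_grip',.1),('lever_pad',.059),('clamp',0)]:
        for r in viewer.spot_point(t,n)[:2]: print(n,t,r,toplane(*T,r['position'],z).round(4))
st()
```

```text
t 1.85 p [456.4  26.5 200.7] y 117.2 F [ 1.6   1.17 -0.43] M [ 0.02 -0.12 -0.01] w 0.002 j [-0.65 -0.05  0.48  1.95  0.02  1.23  1.87] xax [ 0.001  0.001 -1.   ]
wrist lever_pad {'position': [350.3, 202.4], 'score': 0.56} [0.4556 0.0596 0.059 ]
wrist clamp {'position': [335.1, 251.9], 'score': 0.69} [0.5325 0.0865 0.    ]
top nut_grip {'position': [350.9, 252.0], 'score': 0.6} [0.5375 0.082  0.1   ]
top lever_pad {'position': [361.8, 296.5], 'score': 0.96} [0.4555 0.0605 0.059 ]
top clamp {'position': [347.4, 258.5], 'score': 0.77} [0.5269 0.0785 0.    ]
t 2.25 p [455.6  29.8 200.4] y 117.1 F [ 0.23  0.47 -0.39] M [-0.01  0.03  0.01] w -0.001 j [-0.65 -0.05  0.48  1.95  0.02  1.23  1.86] xax [ 0.  0. -1.]
```

View pics/wrist1.png

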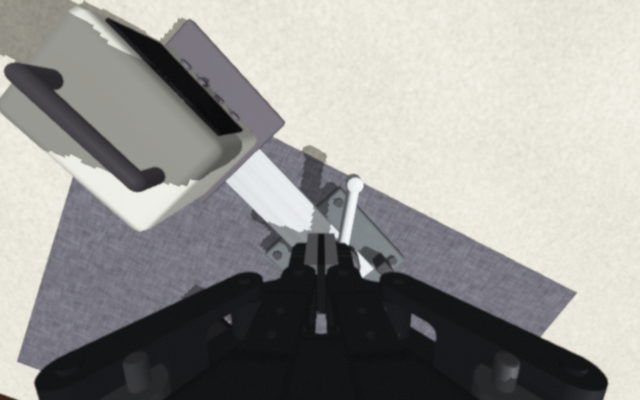

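Run:
```python
from h import *
for n in ['wrist','top']:
    f=np.load(n+'1.npz'); K,C,d=f['K'],f['C'],f['d']
    if n=='wrist':
        print('tip',toplane(K,C,(353,185),.07),toplane(K,C,(346,238),.07))
    v,u=np.mgrid[0:400,0:640]; P=np.stack([(u-K[0,2])/K[0,0]*d,(v-K[1,2])/K[1,1]*d,d],-1)@C[:3,:3].T+C[:3,3]
    P=P[d>0]; 
    near=np.hypot(P[:,0]-.532,P[:,1]-.082)
    L=P[(near<.12)&(near>.04)&(P[:,2]>.060)&(P[:,2]<.08)&(P[:,0]<.52)&(P[:,1]<.1)]
    print(n,'lever',len(L),L.mean(0))
    if len(L)>20:
        c=L[:,:2].mean(0); vv=np.linalg.svd(L[:,:2]-c)[2][0]; print(c,'dir',np.degrees(np.arctan2(-abs(vv[1])*np.sign(vv[0]*vv[1]) ,-abs(vv[0]))), 'z',np.median(L[:,2]))
        nrm=np.array([-vv[1],vv[0]]); print('stud off line',(np.array([.532,.082])-c)@nrm, nrm, 'max reach', near[(near<.12)&(P[:,2]>.06)&(P[:,2]<.08)&(P[:,0]<.5)].max())
    B=P[(near<.036)&(P[:,2]>.106)&(P[:,2]<.13)]; print('bar',len(B),B.mean(0) if len(B) else '')
    if len(B)>20:
        r=cv2.minAreaRect((B[:,:2]*1000).astype(np.float32)); print(r)
    F=P[(P[:,2]>.13)&(P[:,2]<.185)&(near>.13)&(near<.3)&(P[:,1]<0)]; print('mon',F.min(0),F.max(0),np.median(F[:,:2],0))
```

```text
tip [0.43736389 0.05129732 0.07      ] [0.48705703 0.07077568 0.07      ]
wrist lever 819 [0.45785371 0.05888684 0.06936859]
[0.45785371 0.05888684] dir -161.4034599739854 z 0.06987942287284293
stud off line -0.0017390418668308952 [-0.31890207  0.94778767] max reach 0.108128859735497
bar 0 
mon [ 0.40387544 -0.18723676  0.13000285] [ 0.5242532  -0.05102229  0.17831608] [ 0.45482039 -0.11762359]
top lever 225 [0.46105563 0.05910176 0.06964993]
[0.46105563 0.05910176] dir -161.56921063580288 z 0.06982501488140092
stud off line 0.0007059908116411805 [ 0.31615889 -0.94870625] max reach 0.10564548052879046
bar 342 [0.53289251 0.08314116 0.11375505]
((532.8223876953125, 82.2422103881836), (59.19084548950195, 22.93943977355957), 87.61073303222656)
mon [ 0.47879816 -0.18254958  0.13022447] [ 0.52696017 -0.06518819  0.17740856] [ 0.49705516 -0.10805664]
```

Run:
```python
from h import *
S=np.array([.5325,.083])
for n in ['wrist','top']:
    f=np.load(n+'1.npz'); K,C,d=f['K'],f['C'],f['d']
    v,u=np.mgrid[0:400,0:640]; P=np.stack([(u-K[0,2])/K[0,0]*d,(v-K[1,2])/K[1,1]*d,d],-1)@C[:3,:3].T+C[:3,3]
    P=P[d>0]; near=np.hypot(P[:,0]-S[0],P[:,1]-S[1])
    for nm,m in [('base',(near<.09)&(abs(P[:,2]-.018)<.0025)),('foot',(near<.16)&(abs(P[:,2]-.026)<.0025)),('moncase',(P[:,2]>.1)&(P[:,2]<.185)&(near>.12)&(near<.31)&(P[:,1]<.02)),('monfoot',(P[:,2]>.01)&(P[:,2]<.185)&(near>.14)&(near<.31)&(P[:,1]<.02))]:
        Q=P[m]; 
        if len(Q)<10: continue
        r=cv2.minAreaRect((Q[:,:2]*1000).astype(np.float32)); c=np.array(r[0])/1000-S
        print(n,nm,len(Q),r,'dir',np.degrees(np.arctan2(c[1],c[0])),np.hypot(*c))
```

```text
wrist base 2599 ((526.55029296875, 73.72399139404297), (141.72686767578125, 118.91090393066406), 69.61002349853516) dir -122.67644118727152 0.011020133820217175
wrist foot 4979 ((559.4697265625, 12.1610107421875), (195.76734924316406, 201.70130920410156), 66.83878326416016) dir -69.15723593092864 0.07579926483762554
wrist moncase 30837 ((463.0304260253906, -118.86698913574219), (118.87311553955078, 92.31446075439453), 69.61393737792969) dir -108.99015294588554 0.21348607217086452
wrist monfoot 39074 ((510.4649353027344, -58.08258056640625), (333.2955017089844, 157.364013671875), 41.37448501586914) dir -98.87705609495202 0.14279299217920044
top base 1821 ((528.6982421875, 70.76611328125), (145.04244995117188, 119.7349853515625), 69.38352966308594) dir -107.26296323211302 0.012810985391924882
top foot 1600 ((572.6827392578125, 9.670623779296875), (205.12867736816406, 177.5242919921875), 69.66325378417969) dir -61.27831564940056 0.08361728261058698
top moncase 1359 ((490.1644592285156, -124.01115417480469), (110.28562927246094, 45.76131057739258), 70.78340911865234) dir -101.55809850878248 0.21129580205294846
top monfoot 2369 ((570.3077392578125, -48.63465881347656), (291.23358154296875, 113.50631713867188), 37.87478256225586) dir -73.97502355982107 0.13695659366648663
```

```bash
cat >> h.py <<'E'
S=np.array([.5325,.083]); PHI0=205.6
def lp(phi,d,z=.052,r=.08):
    a=np.radians(phi); u=np.array([np.cos(a),np.sin(a)]); p=np.array([np.sin(a),-np.cos(a)])
    q=S+r*u-d*p; return (q[0],q[1],z,phi-90)
def push(phi):  # force along push dir
    a=np.radians(phi); p=np.array([np.sin(a),-np.cos(a)]); F=monitor.get_obs()['ft_force'][:2]; return -F@p
E
python3 - <<'E'
from h import *
st(); t=lp(198.5,.030); print(t); plan([(t[0],t[1],.12,t[3]),t])
E
```

```text
t 2.25 p [455.6  29.8 200.4] y 117.1 F [ 0.23  0.47 -0.39] M [-0.01  0.03  0.01] w -0.001 j [-0.65 -0.05  0.48  1.95  0.02  1.23  1.86] xax [ 0.  0. -1.]
(np.float64(0.46615324727565677), np.float64(0.02916591783140667), 0.052, 108.5)
off [80.4, -5.4, 9.2] tw 8.6
off [148.4, -5.4, 9.2] tw 8.6
```

Call:
send_rows(
  grip=[255,255,255,255,255],
  offset=[
    [35,-6,9],
    [72,-6,9],
    [110,-6,9],
    [140,-6,9],
    [148,-6,9],
  ],
  twist=[4,8.6,8.6,8.6,8.6],
)

```text
clock: 2.67
position: [0.4636, 0.0278, 0.0484]
ee_rot: [-0.114, 0.7, 0.114, 0.696]
ft_force: [-2.0, 0.3, 0.1]
grip_width: -0.002
```

Run:
```python
from h import *
st(); T=pose(); s=(*T[:3,3],yang(T)); plan([lp(198.5,d) for d in (.025,.022,.02)]+[lp(193,.0195)])
```

```text
t 2.67 p [463.6  27.8  48.4] y 108.5 F [-2.03  0.28  0.12] M [-0.01  0.1   0.  ] w -0.002 j [-0.61  0.19  0.49  2.09 -0.12  0.89  1.84] xax [-0.006 -0.002 -1.   ]
off [-3.6, 5.5, 2.9] tw 0.0
off [-3.6, 8.5, 2.9] tw 0.0
off [-3.6, 10.5, 2.9] tw 0.0
off [-3.6, 18.8, 1.4] tw 5.5
```

```bash
cat >> h.py <<'E'
import json
def cmd(s,off,tw):
    r=np.radians(s[3]); R=np.array([[0,np.cos(r),np.sin(r)],[0,np.sin(r),-np.cos(r)],[-1,0,0]])
    n=list(np.array(s[:3])+R@np.array(off)/1000)+[s[3]-tw]; json.dump(n,open('cmd.json','w')); return n
def load(): return json.load(open('cmd.json'))
E
python3 - <<'E'
from h import *
c=cmd((.4556,.0298,.2004,117.1),[148,-6,9],8.6); print(c)
st()
plan([lp(198.5,d) for d in (.025,.022,.0195)]+[lp(193,.0195),lp(189,.0195)],c)
E
```

```text
[np.float64(0.4663451846849012), np.float64(0.02855862733743488), np.float64(0.0524), 108.5]
t 2.67 p [463.6  27.8  48.4] y 108.5 F [-2.03  0.28  0.12] M [-0.01  0.1   0.  ] w -0.002 j [-0.61  0.19  0.49  2.09 -0.12  0.89  1.84] xax [-0.006 -0.002 -1.   ]
off [0.4, 5.6, 0.0] tw 0.0
off [0.4, 8.6, 0.0] tw 0.0
off [0.4, 11.1, 0.0] tw 0.0
off [0.4, 18.9, -1.5] tw 5.5
off [0.4, 24.6, -2.1] tw 9.5
```

Run:
```python
from h import *
plan([lp(198.5,.0195)]+[lp(f,.0195) for f in (193,187.5,182,182)],load())
```

```text
off [0.4, 11.1, 0.0] tw 0.0
off [0.4, 18.9, -1.5] tw 5.5
off [0.4, 26.8, -2.2] tw 11.0
off [0.4, 34.7, -2.2] tw 16.5
off [0.4, 34.7, -2.2] tw 16.5
```

Call:
send_rows(
  grip=[255,255,255,255,255],
  offset=[
    [0,11,0],
    [0,19,-1.5],
    [0,27,-2],
    [0,35,-2],
    [0,35,-2],
  ],
  twist=[0,5.5,11,16.5,16.5],
)

```text
clock: 3.08
position: [0.4537, 0.0619, 0.0534]
ee_rot: [-0.011, 0.707, 0.012, 0.707]
ft_force: [-0.9, -0.1, -0.2]
grip_width: 0.0
```

Run:
```python
from h import *
c=cmd(load(),[0,35,-2],16.5); print(c); st(); print('push',push(182))
plan([lp(f,.0195) for f in (177,172,167,162,162)],c)
n='top'
T=cam(n); im,d=viewer.camera(n); cv2.imwrite(f'pics/{n}2.png',cv2.resize(im[200:340,280:460],None,fx=4.4,fy=4.28,interpolation=cv2.INTER_CUBIC))
st()
```

```text
[np.float64(0.45334287440031057), np.float64(0.06111534595684168), np.float64(0.0524), 92.0]
t 3.08 p [453.7  61.9  53.4] y 91.8 F [-0.93 -0.13 -0.2 ] M [0.   0.02 0.02] w 0.0 j [-0.7   0.16  0.5   2.1  -0.1   0.9   1.46] xax [ 0.001  0.001 -1.   ]
push 0.09291164656205185
off [0.4, 6.7, -1.5] tw 5.0
off [0.4, 13.8, -2.3] tw 10.0
off [0.4, 21.0, -2.4] tw 15.0
off [0.4, 28.1, -2.0] tw 20.0
off [0.4, 28.1, -2.0] tw 20.0
t 3.13 p [454.   61.1  53.4] y 92.1 F [ 0.09  0.04 -0.52] M [ 0.   -0.02 -0.06] w -0.001 j [-0.7   0.16  0.5   2.1  -0.1   0.89  1.47] xax [ 0.001  0.001 -1.   ]
```

View pics/top2.png

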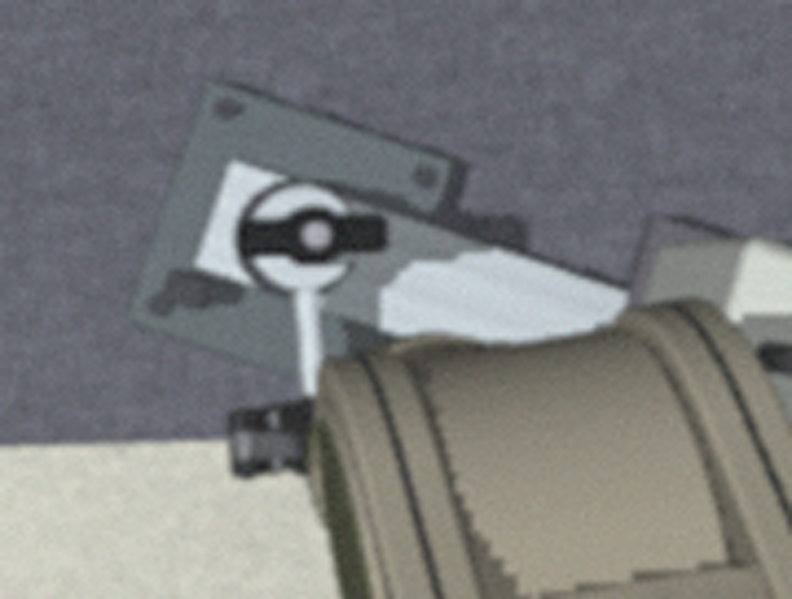

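Call:
send_rows(
  grip=[255,255,255,255,255],
  offset=[
    [0,7,-1.5],
    [0,14,-2.3],
    [0,21,-2.4],
    [0,28,-2],
    [0,28,-2],
  ],
  twist=[5,10,15,20,20],
)

```text
clock: 3.55
position: [0.4512, 0.0888, 0.053]
ee_rot: [0.111, 0.698, -0.11, 0.699]
ft_force: [0.2, -0.2, -0.1]
grip_width: -0.002
```

Run:
```python
from h import *
c=cmd(load(),[0,28,-2],20); print(c); st(); print('push',push(162))
plan([lp(f,.0195) for f in (159,156,153,150,150)],c)
n='top'
T=cam(n); im,d=viewer.camera(n); cv2.imwrite(f'pics/{n}3.png',cv2.resize(im[200:340,280:460],None,fx=4.4,fy=4.28,interpolation=cv2.INTER_CUBIC)); np.savez('top3.npz',K=T[0],C=T[1],d=d)
st(); print('push',push(162))
```

```text
[np.float64(0.45036690683860237), np.float64(0.08902849011997135), np.float64(0.0524), 72.0]
t 3.55 p [451.2  88.8  53. ] y 72.0 F [ 0.22 -0.18 -0.06] M [-0.02 -0.02 -0.04] w -0.002 j [-0.78  0.17  0.52  2.1  -0.11  0.89  1.06] xax [ 0.001  0.001 -1.   ]
push 0.10015080940133551
off [0.4, 4.4, -0.9] tw 3.0
off [0.4, 8.6, -1.6] tw 6.0
off [0.4, 12.9, -2.1] tw 9.0
off [0.4, 17.2, -2.3] tw 12.0
off [0.4, 17.2, -2.3] tw 12.0
t 3.6 p [451.2  88.2  52.9] y 72.2 F [ 0.39 -0.98  0.99] M [-0.04  0.01 -0.  ] w -0.002 j [-0.77  0.17  0.52  2.1  -0.11  0.89  1.07] xax [ 0.001  0.001 -1.   ]
push 0.8137575652749252
```

View pics/top3.png

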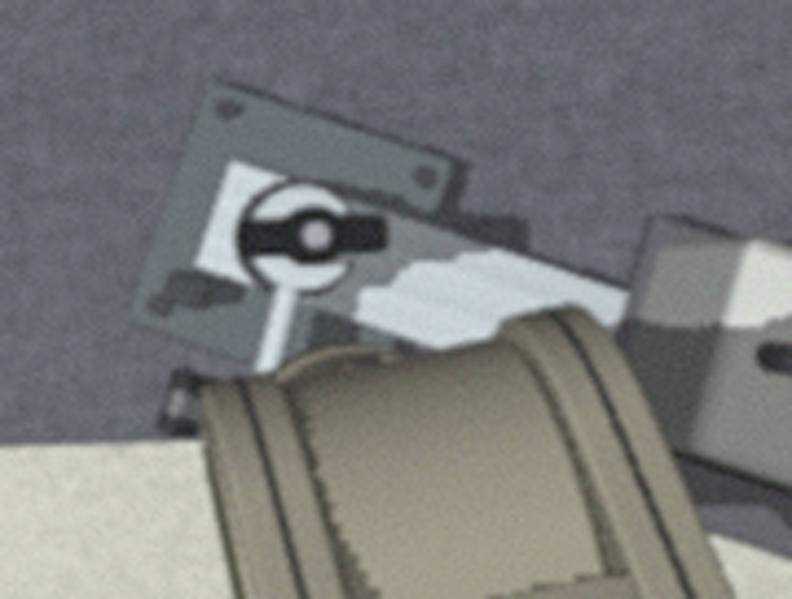

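Run:
```python
from h import *
f=np.load('top3.npz');K,C=f['K'],f['C']
z=lambda a,b:(280+a/4.4,200+b/4.28)
for p in [(283,295),(263,370)]:
  P=toplane(K,C,z(*p),.07)[:2]; print(P,np.degrees(np.arctan2(*(P-S)[::-1])))
```

```text
[0.50731163 0.09222489] 159.88545612693272
[0.4756498  0.10191115] 161.60035863364524
```

Call:
send_rows(
  grip=[255,255,255,255,255],
  offset=[
    [0,4.4,-0.9],
    [0,8.6,-1.6],
    [0,13,-2.1],
    [0,17,-2.3],
    [0,17,-2.3],
  ],
  twist=[3,6,9,12,12],
)

```text
clock: 4.02
position: [0.4541, 0.1047, 0.0526]
ee_rot: [0.183, 0.683, -0.182, 0.683]
ft_force: [-0.7, -1.1, 1.2]
grip_width: -0.002
```

Run:
```python
from h import *
c=cmd(load(),[0,17,-2.3],12); print(c); st(); print('push',push(150))
plan([lp(f,.0195) for f in (148.5,147,145.5,144,144)],c)
```

```text
[np.float64(0.4534327657554976), np.float64(0.10590718998405134), np.float64(0.0524), 60.0]
t 4.02 p [454.1 104.7  52.6] y 60.1 F [-0.71 -1.09  1.15] M [-0.02  0.01 -0.01] w -0.002 j [-0.82  0.19  0.53  2.09 -0.12  0.9   0.83] xax [ 0.  0. -1.]
push 1.2995283709722072
off [0.4, 2.3, -0.6] tw 1.5
off [0.4, 4.4, -1.0] tw 3.0
off [0.4, 6.5, -1.4] tw 4.5
off [0.4, 8.7, -1.7] tw 6.0
off [0.4, 8.7, -1.7] tw 6.0
```

Call:
send_rows(
  grip=[255,255,255,255,255],
  offset=[
    [0,2.3,-0.6],
    [0,4.4,-1],
    [0,6.5,-1.4],
    [0,8.7,-1.7],
    [0,8.7,-1.7],
  ],
  twist=[1.5,3,4.5,6,6],
)

```text
clock: 4.43
position: [0.4569, 0.1126, 0.0525]
ee_rot: [0.218, 0.673, -0.218, 0.673]
ft_force: [-0.7, 0.2, 0.4]
grip_width: -0.003
```

Run:
```python
from h import *
c=cmd(load(),[0,8.7,-1.7],6); print(c); st(); print('push',push(144))
plan([lp(f,.0195) for f in (143,142,141,140,140)],c)
```

```text
[np.float64(0.45631052256906407), np.float64(0.11429161099697596), np.float64(0.0524), 54.0]
t 4.43 p [456.9 112.6  52.5] y 54.1 F [-0.72  0.24  0.39] M [-0.02  0.1  -0.02] w -0.003 j [-0.83  0.2   0.54  2.08 -0.13  0.9   0.72] xax [ 0.  0. -1.]
push 0.22816767488752465
off [0.4, 1.4, -0.3] tw 1.0
off [0.4, 2.8, -0.6] tw 2.0
off [0.4, 4.2, -0.9] tw 3.0
off [0.4, 5.6, -1.1] tw 4.0
off [0.4, 5.6, -1.1] tw 4.0
```

Call:
send_rows(
  grip=[255,255,255,255,255],
  offset=[
    [0,1.4,-0.3],
    [0,2.8,-0.6],
    [0,4.2,-0.9],
    [0,5.6,-1.1],
    [0,5.6,-1.1],
  ],
  twist=[1,2,3,4,4],
)

```text
clock: 4.85
position: [0.4593, 0.1184, 0.0524]
ee_rot: [0.243, 0.664, -0.242, 0.664]
ft_force: [-0.5, -0.8, 0.3]
grip_width: -0.001
```

Run:
```python
from h import *
c=cmd(load(),[0,5.6,-1.1],4); print(c); st(); print('push',push(140))
plan([lp(f,.0195) for f in (139,138)]+[lp(138,.04)]+[(*lp(138,.03)[:2],.14,48)],c)
```

```text
[np.float64(0.4587122012880895), np.float64(0.11946866994299739), np.float64(0.0524), 50.0]
t 4.85 p [459.3 118.4  52.4] y 49.9 F [-0.54 -0.81  0.29] M [-0.11  0.04  0.  ] w -0.001 j [-0.85  0.21  0.55  2.07 -0.14  0.9   0.64] xax [ 0.  0. -1.]
push 0.9686479284063949
off [0.4, 1.4, -0.4] tw 1.0
off [0.4, 2.8, -0.7] tw 2.0
off [0.4, -17.7, -1.4] tw 2.0
off [-87.6, -7.7, -1.0] tw 2.0
```

Run:
```python
from h import *
c=load(); a=lp(140,.03); 
plan([(*a[:2],.07,48),(*a[:2],.10,42),(*(.6*np.array(a[:2])+.4*S),.14,35),(*(.2*np.array(a[:2])+.8*S),.16,28),(*S,.16,21)],c)
```

```text
off [-17.6, -10.5, -0.0] tw 2.0
off [-47.6, -10.5, -0.0] tw 8.0
off [-87.6, 1.5, 32.0] tw 15.0
off [-107.6, 13.5, 64.0] tw 22.0
off [-107.6, 19.5, 80.0] tw 29.0
```

Call:
send_rows(
  grip=[255,255,255,200,100],
  offset=[
    [0,-10,0],
    [-34,-10,0],
    [-70,-5,5],
    [-100,5,25],
    [-108,14,60],
  ],
  twist=[1,7,14,21,28],
)

```text
clock: 5.27
position: [0.5148, 0.0926, 0.165]
ee_rot: [0.399, 0.585, -0.394, 0.586]
ft_force: [2.6, 1.2, 0.4]
grip_width: 0.272
```

Run:
```python
from h import *
c=cmd(load(),[-108,14,60],28); print(c); st()
plan([(*S,.16,8),(*S,.15,0),(*S,.13,0),(*S,.1,0),(*S,.081,0)],c)
```

```text
[np.float64(0.5136738944108397), np.float64(0.09162603556547072), np.float64(0.1604), 22.0]
t 5.27 p [514.8  92.6 165. ] y 21.8 F [2.55 1.21 0.35] M [ 0.1  -0.06  0.02] w 0.272 j [-0.85  0.16  0.65  1.85 -0.11  1.16  0.22] xax [ 0.004  0.005 -1.   ]
off [0.4, 14.2, 15.1] tw 14.0
off [10.4, 14.2, 15.1] tw 22.0
off [30.4, 14.2, 15.1] tw 22.0
off [60.4, 14.2, 15.1] tw 22.0
off [79.4, 14.2, 15.1] tw 22.0
```

Call:
send_rows(
  grip=[100,100,100,100,100],
  offset=[
    [0,7,8],
    [0,14,15],
    [0,14,15],
    [0,14,15],
    [0,14,15],
  ],
  twist=[7,14,21,22,22],
)

```text
clock: 5.68
position: [0.5321, 0.0812, 0.1601]
ee_rot: [0.5, 0.5, -0.5, 0.5]
ft_force: [0.2, 0.7, -0.1]
grip_width: 0.607
```

Run:
```python
from h import *
c=cmd(load(),[0,14,15],22); print(c); st()
T=cam('wrist');im,d=viewer.camera('wrist'); cv2.imwrite('pics/wrist4.png',im);
plan([(*S,.081,0)],c); print(proj(*T,(*S,.124)), [r for r in viewer.spot_point('nut_grip','wrist')])
print(proj(*T,(S[0],S[1]+.03,.113)),proj(*T,(S[0],S[1]-.03,.113)))
```

```text
[np.float64(0.5322735672760134), np.float64(0.08296277005479168), np.float64(0.1604), 0.0]
t 5.68 p [532.1  81.2 160.1] y 0.0 F [ 0.19  0.66 -0.15] M [0.01 0.05 0.06] w 0.607 j [-0.85  0.22  0.7   1.82 -0.16  1.16 -0.1 ] xax [-0. -0. -1.]
off [79.4, 0.2, -0.0] tw 0.0
[322.41561737 223.18181112] [{'position': [324.1, 207.8], 'score': 0.59}]
[322.40580931 173.20607387] [322.26837964 258.77368519]
```

View pics/wrist4.png

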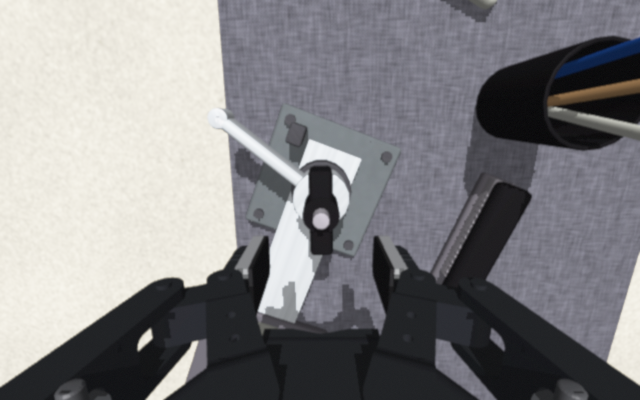

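Run:
```python
from h import *
st(); T=cam('wrist');im,d=viewer.camera('wrist'); cv2.imwrite('pics/wrist5.png',im[140:280,240:400].repeat(4,0).repeat(4,1));np.savez('w5.npz',K=T[0],C=T[1],d=d); st()
K,C=T
v,u=np.mgrid[0:400,0:640]; P=np.stack([(u-K[0,2])/K[0,0]*d,(v-K[1,2])/K[1,1]*d,d],-1)@C[:3,:3].T+C[:3,3]
m=(d>0)&(abs(u-321)<40)&(v>150)&(v<270); P=P[m]
for lo,hi in [(.109,.116),(.119,.128),(.085,.116)]:
    Q=P[(P[:,2]>lo)&(P[:,2]<hi)]; print(len(Q),Q.mean(0)); print(cv2.minAreaRect((Q[:,:2]*1000).astype(np.float32)))
```

```text
t 5.78 p [532.1  81.6 160.2] y 0.1 F [0.76 0.5  0.27] M [ 0.    0.   -0.03] w 0.607 j [-0.85  0.22  0.7   1.82 -0.16  1.16 -0.1 ] xax [-0.  0. -1.]
t 5.83 p [532.2  81.7 160.3] y 0.1 F [-0.22  0.11 -0.45] M [ 0.03  0.04 -0.02] w 0.606 j [-0.85  0.22  0.7   1.82 -0.16  1.16 -0.1 ] xax [-0.     0.001 -1.   ]
1975 [0.53123346 0.08728789 0.11250948]
((531.2763671875, 85.43569946289062), (24.75296974182129, 59.1699104309082), 0.237138032913208)
248 [0.53121614 0.08566902 0.12386617]
((530.9943237304688, 85.19694519042969), (10.517440795898438, 10.152021408081055), 89.57394409179688)
2146 [0.53123744 0.08872272 0.11150066]
((531.2997436523438, 85.46073150634766), (59.204246520996094, 24.741090774536133), 89.35636138916016)
```

View pics/wrist5.png

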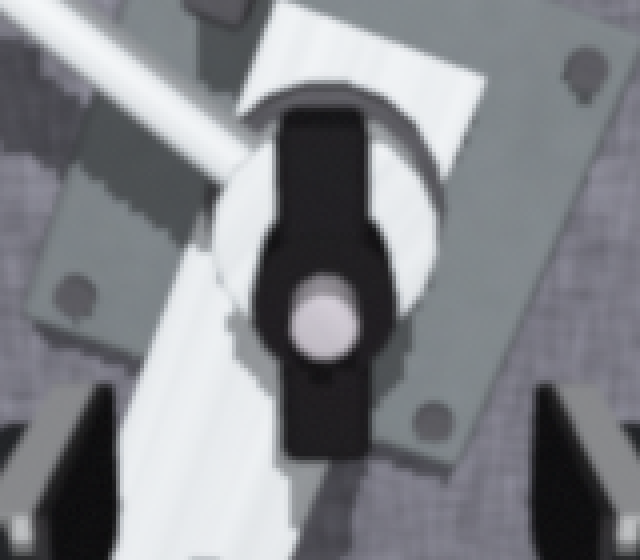

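Call:
send_rows(
  grip=[100,100,100,100,100],
  offset=[
    [20,-0.7,-3],
    [45,-0.7,-3],
    [65,-0.7,-3],
    [79,-0.7,-3],
    [79,-0.7,-3],
  ],
  twist=[0,0,0,0,0],
)

```text
clock: 6.25
position: [0.5298, 0.0844, 0.0787]
ee_rot: [-0.498, -0.501, 0.501, -0.5]
ft_force: [-0.7, 0.2, 0.0]
grip_width: 0.604
```

Call:
send_rows(
  grip=[255,255,255,255,255],
  offset=[
    [0,0,0],
    [0,0,0],
    [0,0,0],
    [0,0,0],
    [0,0,0],
  ],
  twist=[0,0,0,0,0],
  newtons=80,
)

```text
clock: 6.67
position: [0.5322, 0.0848, 0.0827]
ee_rot: [0.501, 0.5, -0.5, 0.5]
ft_force: [-4.4, -0.1, 7.3]
grip_width: 0.171
```

Run:
```python
from h import *
st()
```

```text
t 6.67 p [532.2  84.8  82.7] y -0.0 F [-4.4  -0.12  7.32] M [-0.16  0.93  0.3 ] w 0.171 j [-0.82  0.33  0.67  1.89 -0.24  1.01 -0.04] xax [ 0.001  0.001 -1.   ]
```

Call:
send_rows(
  grip=[255,255,255,255,255],
  offset=[
    [0,0,0],
    [0,0,0],
    [0,0,0],
    [0,0,0],
    [0,0,0],
  ],
  twist=[6,12,18,24,30],
)

```text
clock: 7.08
position: [0.5324, 0.0847, 0.0827]
ee_rot: [0.614, 0.352, -0.613, 0.352]
ft_force: [-2.4, -1.5, 6.0]
grip_width: 0.172
```

Call:
send_rows(
  grip=[255,255,255,255,255],
  offset=[
    [0,0,0],
    [0,0,0],
    [0,0,0],
    [0,0,0],
    [0,0,0],
  ],
  twist=[7,14,21,28,33],
)

```text
clock: 7.5
position: [0.5327, 0.0844, 0.0827]
ee_rot: [0.689, 0.163, -0.687, 0.163]
ft_force: [-2.0, -2.2, 6.2]
grip_width: 0.17
```

Call:
send_rows(
  grip=[255,255,255,255,255],
  offset=[
    [0,0,0],
    [0,0,0],
    [0,0,0],
    [0,0,0],
    [0,0,0],
  ],
  twist=[0,0,0,0,0],
)

```text
clock: 7.92
position: [0.5326, 0.0844, 0.0828]
ee_rot: [0.688, 0.165, -0.687, 0.164]
ft_force: [-2.4, -0.8, 6.5]
grip_width: 0.175
```

Run:
```python
from h import *
st()
```

```text
t 7.92 p [532.6  84.4  82.8] y -63.1 F [-2.38 -0.84  6.46] M [-0.37  0.39 -0.46] w 0.175 j [-0.99  0.39  0.89  1.9  -0.35  1.02 -1.05] xax [ 0.002  0.001 -1.   ]
```

Run:
```python
from h import *
T=cam('top');im,d=viewer.camera('top'); cv2.imwrite('pics/top6.png',cv2.resize(im[200:340,280:460],None,fx=4.4,fy=4.28,interpolation=cv2.INTER_CUBIC))
T=cam('wrist');im,d=viewer.camera('wrist'); cv2.imwrite('pics/wrist6.png',im)
```

```text
(no output)
```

View pics/wrist6.png

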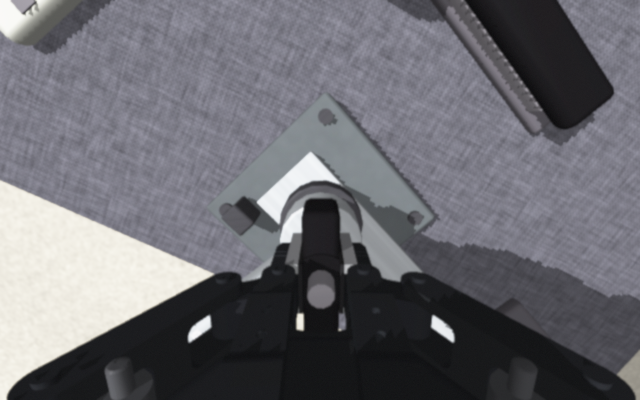

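View pics/top6.png

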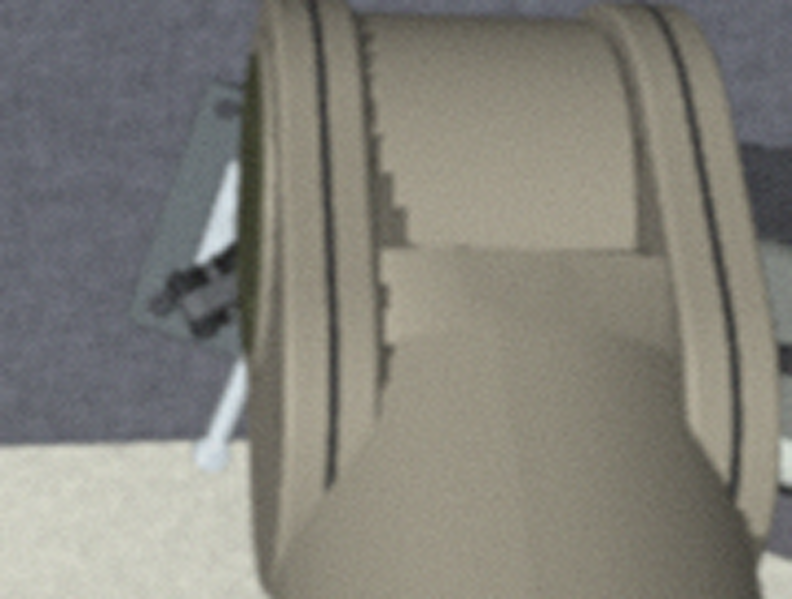

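```bash
sed -i 's/^S=.*;/S=np.array([.5322,.0842]);/' h.py
python3 - <<'E'
from h import *
T=cam('top'); P=toplane(*T,(280+209/4.4,200+455/4.28),.07)[:2]; a=np.degrees(np.arctan2(*(P-S)[::-1])); print(P,np.linalg.norm(P-S),a,(205.6-a)/57.3)
f=np.load('w5.npz'); P=toplane(f['K'],f['C'],(217,118),.07)[:2]; a=np.degrees(np.arctan2(*(P-S)[::-1])); print(P,np.linalg.norm(P-S),a,(205.6-a)/57.3)
E
```

```text
[0.4406777 0.1258016] 0.10053370177481996 155.55575704497736 0.8733724774000461
[0.45337041 0.14756771] 0.101141342351506 141.20569942733007 1.1238097831181488
```

Call:
send_rows(
  grip=[100,100,100,100,100],
  offset=[
    [0,0,0],
    [0,0,0],
    [0,0,0],
    [-20,0,0],
    [-50,0,0],
  ],
  twist=[0,0,0,0,0],
)

```text
clock: 8.43
position: [0.5302, 0.0844, 0.1299]
ee_rot: [-0.686, -0.164, 0.689, -0.165]
ft_force: [0.0, -0.1, -0.2]
grip_width: 0.612
```

Call:
send_rows(
  grip=[100,100,255,255,255],
  offset=[
    [-30,0,0],
    [-35,0,0],
    [-35,0,0],
    [-35,0,0],
    [-35,0,0],
  ],
  twist=[-7,-14,-21,-28,-35],
)

```text
clock: 8.85
position: [0.532, 0.0848, 0.1667]
ee_rot: [0.605, 0.366, -0.605, 0.366]
ft_force: [-0.5, 0.1, 0.9]
grip_width: 0.19
```

Run:
```python
from h import *
st(); t=lp(160,.04); plan([(t[0],t[1],.16,70)])
T=cam('top');im,d=viewer.camera('top'); cv2.imwrite('pics/top7.png',cv2.resize(im[200:340,280:460],None,fx=4.4,fy=4.28,interpolation=cv2.INTER_CUBIC))
T=cam('wrist');im,d=viewer.camera('wrist'); cv2.imwrite('pics/wrist7.png',im);np.savez('w7.npz',K=T[0],C=T[1],d=d); st()
```

```text
t 8.85 p [532.   84.8 166.7] y -27.7 F [-0.51  0.12  0.9 ] M [-0.01 -0.04  0.05] w 0.19 j [-0.98  0.24  0.85  1.81 -0.19  1.18 -0.55] xax [ 0.001  0.001 -1.   ]
off [6.7, -73.4, 50.8] tw -97.7
t 8.95 p [531.9  84.6 166.5] y -27.9 F [ 0.49 -0.25 -0.22] M [ 0.04 -0.02  0.  ] w 0.013 j [-0.98  0.24  0.85  1.81 -0.19  1.18 -0.56] xax [ 0.     0.001 -1.   ]
```

View pics/wrist7.png

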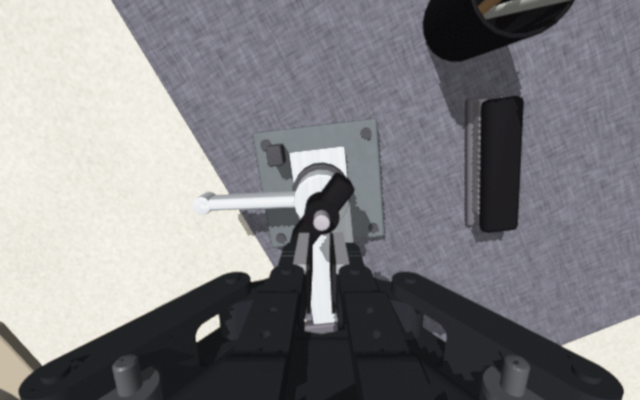

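Run:
```python
from h import *
f=np.load('w7.npz'); K,C,d=f['K'],f['C'],f['d']
v,u=np.mgrid[0:400,0:640]; P=np.stack([(u-K[0,2])/K[0,0]*d,(v-K[1,2])/K[1,1]*d,d],-1)@C[:3,:3].T+C[:3,3]
P=P[d>0]; near=np.hypot(P[:,0]-S[0],P[:,1]-S[1])
L=P[(near<.12)&(near>.04)&(P[:,2]>.064)&(P[:,2]<.076)&(P[:,0]<.51)]
c=L[:,:2].mean(0); vv=np.linalg.svd(L[:,:2]-c)[2][0]; a=np.degrees(np.arctan2(vv[1],vv[0]))%180; print(len(L),c,a,(205.6-a)/57.3, (S-c)@[-vv[1],vv[0]])
Q=P[(near<.035)&(P[:,2]>.119)&(P[:,2]<.128)]; print('stud',Q.mean(0))
```

```text
1082 [0.46412967 0.11697884] 155.4458551047562 0.8752904868279896 -0.001527792868272642
stud [0.53177134 0.08557472 0.12387709]
```

Call:
send_rows(
  grip=[255,255,255,255,255],
  offset=[
    [0,-14,10],
    [0,-28,20],
    [0,-42,30],
    [0,-56,40],
    [0,-70,50],
  ],
  twist=[-7,-14,-21,-28,-35],
)

```text
clock: 9.37
position: [0.4458, 0.0732, 0.1662]
ee_rot: [0.469, 0.529, -0.469, 0.529]
ft_force: [0.4, -0.9, 0.3]
grip_width: -0.003
```

Call:
send_rows(
  grip=[255,255,255,255,255],
  offset=[
    [0,0,0],
    [0,0,0],
    [0,0,0],
    [0,0,0],
    [0,0,0],
  ],
  twist=[-7,-14,-21,-28,-35],
)

```text
clock: 9.78
position: [0.4465, 0.0734, 0.1663]
ee_rot: [0.288, 0.646, -0.288, 0.646]
ft_force: [-0.4, -0.0, -0.4]
grip_width: -0.001
```

Call:
send_rows(
  grip=[255,255,255,255,255],
  offset=[
    [0,0,0],
    [0,0,0],
    [0,0,0],
    [0,0,0],
    [0,0,0],
  ],
  twist=[-7,-14,-21,-24,-24],
)

```text
clock: 10.2
position: [0.4466, 0.0734, 0.1663]
ee_rot: [0.148, 0.691, -0.148, 0.691]
ft_force: [0.3, -0.1, -0.2]
grip_width: 0.001
```

Run:
```python
from h import *
st(); T=pose(); c=(*T[:3,3],yang(T)); json.dump([float(i) for i in c],open('cmd.json','w')); plan([lp(157,.03),lp(157,.0195)],c)
T=cam('wrist');im,d=viewer.camera('wrist'); cv2.imwrite('pics/wrist8.png',im); st()
```

```text
t 10.2 p [446.6  73.4 166.3] y 65.8 F [ 0.29 -0.12 -0.16] M [-0.   -0.    0.01] w 0.001 j [-1.09 -0.05  0.82  2.02  0.04  1.16  0.87] xax [-0.  0. -1.]
off [114.3, 13.3, -5.7] tw -1.2
off [114.3, 23.8, -5.9] tw -1.2
t 10.25 p [446.5  73.4 166.3] y 65.6 F [-0.22 -0.36  0.17] M [ 0.01  0.01 -0.01] w -0.001 j [-1.09 -0.05  0.82  2.02  0.04  1.16  0.86] xax [-0.  0. -1.]
```

View pics/wrist8.png

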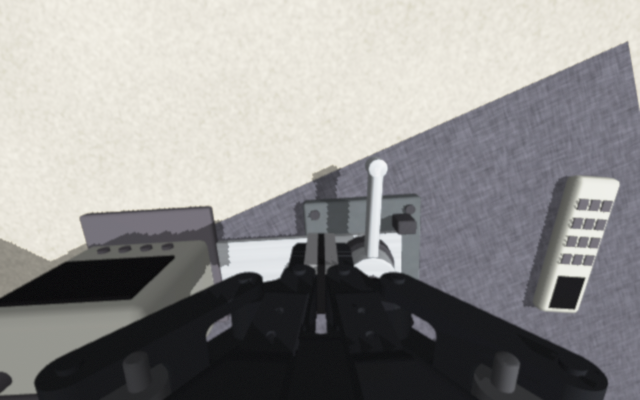

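Call:
send_rows(
  grip=[255,255,255,255,255],
  offset=[
    [40,5,-6],
    [80,8,-6],
    [108,8,-6],
    [114,12,-6],
    [114,16,-6],
  ],
  twist=[0,0,0,-1,-1],
)

```text
clock: 10.67
position: [0.4461, 0.0896, 0.0503]
ee_rot: [0.142, 0.693, -0.144, 0.691]
ft_force: [0.0, 0.2, 0.4]
grip_width: -0.001
```

Run:
```python
from h import *
c=cmd(load(),[114,16,-6],-1); print(c);st(); print(push(157)); plan([lp(157,.0235),lp(157,.0215),lp(157,.0195),lp(156,.0195),lp(155,.0195),lp(154,.0195)],c)
```

```text
[np.float64(0.4476400132944204), np.float64(0.09042809494746078), np.float64(0.05228278599207241), 66.81610062408686]
t 10.67 p [446.1  89.6  50.3] y 66.7 F [0.03 0.16 0.36] M [-0.03  0.02  0.03] w -0.001 j [-1.05  0.2   0.82  2.12 -0.18  0.9   1.04] xax [-0.003 -0.003 -1.   ]
-0.1607891934633922
off [0.3, 3.8, 0.3] tw -0.2
off [0.3, 5.8, 0.3] tw -0.2
off [0.3, 7.8, 0.2] tw -0.2
off [0.3, 9.2, -0.1] tw 0.8
off [0.3, 10.6, -0.4] tw 1.8
off [0.3, 12.0, -0.7] tw 2.8
```

Slow push to φ≈154 then on in small steps.

Call:
send_rows(
  grip=[255,255,255,255,255],
  offset=[
    [0,4,0],
    [0,6,0],
    [0,8,0],
    [0,9.2,0],
    [0,9.2,0],
  ],
  twist=[0,0,0,0.8,0.8],
)

```text
clock: 11.08
position: [0.4517, 0.0994, 0.053]
ee_rot: [0.147, 0.691, -0.146, 0.692]
ft_force: [0.3, 0.1, 0.1]
grip_width: -0.002
```

Run:
```python
from h import *
c=cmd(load(),[0,9.2,0],.8); st(); print(push(156)); plan([lp(154,.0195),lp(152,.0195),lp(150,.0195),lp(148,.0195)],c)
```

```text
t 11.08 p [451.7  99.4  53. ] y 66.0 F [0.26 0.15 0.08] M [-0.01  0.02 -0.02] w -0.002 j [-1.06  0.21  0.81  2.11 -0.19  0.9   1.02] xax [ 0.001  0.001 -1.   ]
-0.24389494082498006
off [0.3, 2.8, -0.7] tw 2.0
off [0.3, 5.6, -1.3] tw 4.0
off [0.3, 8.5, -1.7] tw 6.0
off [0.3, 11.3, -2.0] tw 8.0
```

Call:
send_rows(
  grip=[255,255,255,255,255],
  offset=[
    [0,1.4,-0.3],
    [0,2.8,-0.7],
    [0,2.8,-0.7],
    [0,2.8,-0.7],
    [0,2.8,-0.7],
  ],
  twist=[1,2,2,2,2],
)

```text
clock: 11.5
position: [0.4517, 0.1014, 0.0523]
ee_rot: [0.158, 0.689, -0.158, 0.689]
ft_force: [-1.2, -3.5, 1.7]
grip_width: 0.002
```

Run:
```python
from h import *
c=cmd(load(),[0,2.8,-.7],2); st(); print(push(154)); plan([lp(153,.0195),lp(152,.0195),lp(150,.0195),lp(148,.0195)],c)
```

```text
t 11.5 p [451.7 101.4  52.3] y 64.1 F [-1.18 -3.48  1.74] M [-0.73  0.15 -0.02] w 0.002 j [-1.06  0.21  0.82  2.1  -0.2   0.9   0.98] xax [-0. -0. -1.]
3.6428130537300203
off [0.3, 1.4, -0.3] tw 1.0
off [0.3, 2.8, -0.6] tw 2.0
off [0.3, 5.6, -1.2] tw 4.0
off [0.3, 8.5, -1.6] tw 6.0
```

Call:
send_rows(
  grip=[255,255,255,255,255],
  offset=[
    [0,1.4,-0.3],
    [0,2.8,-0.7],
    [0,2.8,-0.7],
    [0,2.8,-0.7],
    [0,2.8,-0.7],
  ],
  twist=[1,2,2,2,2],
)

```text
clock: 11.92
position: [0.4524, 0.1043, 0.0523]
ee_rot: [0.17, 0.686, -0.17, 0.686]
ft_force: [0.9, -5.2, 2.4]
grip_width: -0.003
```

Run:
```python
from h import *
c=cmd(load(),[0,2.8,-.7],2); st(); print(push(152)); plan([lp(151,.0195),lp(150,.0195),lp(148,.0195)],c)
```

```text
t 11.92 p [452.4 104.3  52.3] y 62.1 F [ 0.91 -5.18  2.43] M [-0.89 -0.02  0.01] w -0.003 j [-1.07  0.22  0.82  2.1  -0.2   0.9   0.95] xax [ 0. -0. -1.]
4.144409208247829
off [0.3, 1.4, -0.3] tw 1.0
off [0.3, 2.8, -0.6] tw 2.0
off [0.3, 5.6, -1.1] tw 4.0
```

Run:
```python
from h import *
for p in [(451.7,99.4),(451.7,101.4),(452.4,104.3),(459.3,118.4)]:
    w=np.array(p)/1000-S; r=np.hypot(*w); a=np.degrees(np.arctan2(w[1],w[0]))-np.degrees(np.arcsin(.0195/r)); print(a,(205.6-a)/57.3)
im,d=viewer.camera('top'); cv2.imwrite('pics/top9.png',cv2.resize(im[200:340,280:460],None,fx=4.4,fy=4.28,interpolation=cv2.INTER_CUBIC))
```

```text
155.5370116108277 0.873699622847684
154.23626894649763 0.8964001929058004
152.15526790222816 0.9327178376574492
140.8526873520005 1.1299705523211083
```

View pics/top9.png

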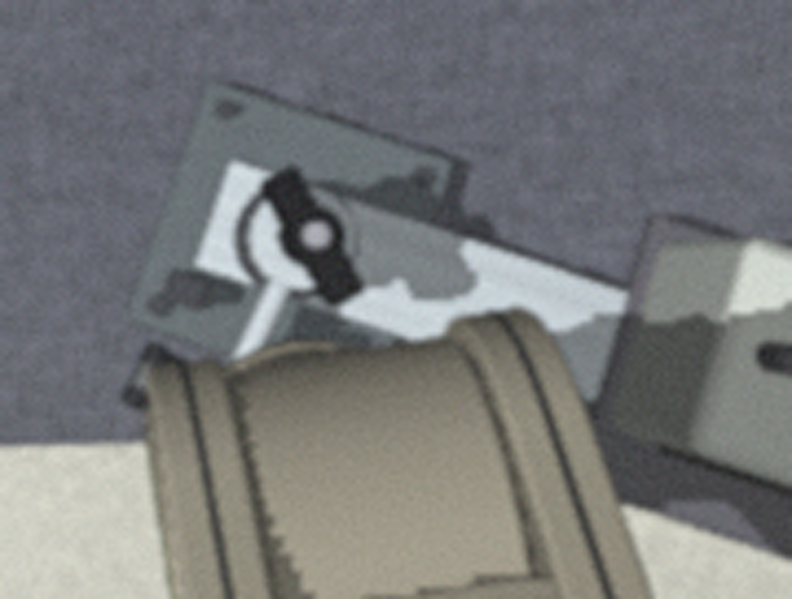

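Run:
```python
from h import *
c=load(); print(c); plan([(S[0],S[1],.165,117)],c)
```

```text
[0.452357974379318, 0.10455159247923579, 0.05228278599207241, 62.01610062408686]
off [-112.7, 19.5, 80.1] tw -55.0
```

Call:
send_rows(
  grip=[255,255,255,255,200],
  offset=[
    [0,-8,0],
    [-28,-14,0],
    [-66,-10,0],
    [-102,-5,8],
    [-113,5,42],
  ],
  twist=[0,-5,-11,-17,-23],
)

```text
clock: 12.38
position: [0.4877, 0.0926, 0.1701]
ee_rot: [0.036, 0.705, -0.028, 0.708]
ft_force: [1.5, -0.2, 0.5]
grip_width: 0.128
```

Run:
```python
from h import *
c=cmd(load(),[-113,5,42],-23); st(); plan([(S[0],S[1],.165,117)],c)
```

```text
t 12.38 p [487.7  92.6 170.1] y 84.8 F [ 1.45 -0.25  0.5 ] M [ 0.02 -0.1   0.  ] w 0.128 j [-1.08  0.09  0.86  1.92 -0.09  1.16  1.29] xax [ 0.005  0.011 -1.   ]
off [0.3, -1.5, 40.7] tw -32.0
```

Call:
send_rows(
  grip=[100,100,100,100,100],
  offset=[
    [0,0,20],
    [0,-1.5,41],
    [0,-1.5,41],
    [0,-1.5,41],
    [0,-1.5,41],
  ],
  twist=[-7,-14,-21,-28,-32],
)

```text
clock: 12.8
position: [0.5281, 0.0846, 0.1637]
ee_rot: [-0.163, 0.688, 0.164, 0.688]
ft_force: [0.3, -0.4, -0.1]
grip_width: 0.603
```

Run:
```python
from h import *
st(); viewer.camera('top'); st(); T=cam('wrist');im,d=viewer.camera('wrist'); cv2.imwrite('pics/wrist10.png',im); K,C=T
v,u=np.mgrid[0:400,0:640]; P=np.stack([(u-K[0,2])/K[0,0]*d,(v-K[1,2])/K[1,1]*d,d],-1)@C[:3,:3].T+C[:3,3]
P=P[(d>0)&(abs(u-321)<60)]; near=np.hypot(P[:,0]-S[0],P[:,1]-S[1])
Q=P[(near<.035)&(P[:,2]>.119)&(P[:,2]<.128)]; print('stud',Q.mean(0))
Q=P[(near<.035)&(P[:,2]>.109)&(P[:,2]<.116)]; print(cv2.minAreaRect((Q[:,:2]*1000).astype(np.float32)))
L=P; near=np.hypot(L[:,0]-S[0],L[:,1]-S[1])
st(); plan([(*S,.0825,117)])
```

```text
t 12.8 p [528.1  84.6 163.7] y 116.7 F [ 0.34 -0.37 -0.07] M [-0.02  0.05  0.02] w 0.603 j [-0.94  0.22  0.8   1.82 -0.17  1.17  1.95] xax [-0.001  0.    -1.   ]
t 12.85 p [527.9  84.7 163.8] y 116.9 F [-0.18 -0.25  0.95] M [-0.02  0.    0.04] w 0.605 j [-0.94  0.22  0.79  1.82 -0.17  1.17  1.95] xax [-0.001  0.001 -1.   ]
stud [0.53039468 0.08385368 0.12382171]
((530.8775634765625, 84.06623840332031), (59.635284423828125, 24.634815216064453), 27.647987365722656)
t 12.9 p [527.9  84.8 163.8] y 116.4 F [ 0.47 -0.22 -0.48] M [-0.02  0.02 -0.02] w 0.61 j [-0.94  0.22  0.8   1.82 -0.17  1.17  1.94] xax [-0.001  0.001 -1.   ]
off [81.3, -2.5, 3.6] tw -0.6
```

View pics/wrist10.png

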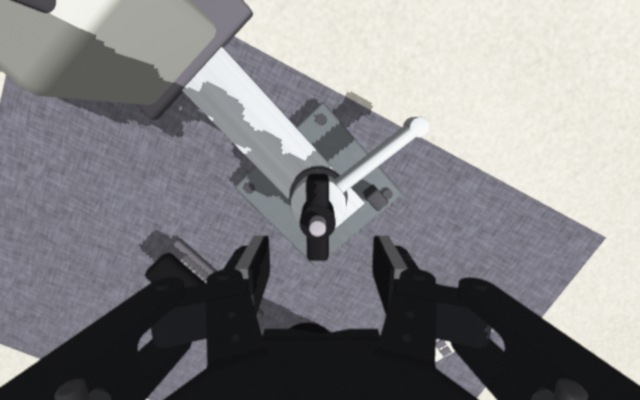

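Call:
send_rows(
  grip=[100,100,100,100,100],
  offset=[
    [20,-2,3],
    [45,-2,3],
    [65,-2,3],
    [81,-2,3],
    [81,-2,3],
  ],
  twist=[0,0,0,0,0],
)

```text
clock: 13.32
position: [0.5295, 0.0841, 0.0802]
ee_rot: [-0.16, 0.69, 0.16, 0.687]
ft_force: [-0.9, -0.3, 0.5]
grip_width: 0.607
```

Call:
send_rows(
  grip=[255,255,255,255,255],
  offset=[
    [0,0,0],
    [0,0,0],
    [0,0,0],
    [0,0,0],
    [0,0,0],
  ],
  twist=[0,0,0,0,0],
  newtons=80,
)

```text
clock: 13.73
position: [0.5325, 0.0844, 0.0845]
ee_rot: [-0.161, 0.688, 0.161, 0.689]
ft_force: [-1.8, -1.2, 7.3]
grip_width: 0.174
```

Run:
```python
from h import *
st()
```

```text
t 13.73 p [532.5  84.4  84.5] y 116.4 F [-1.84 -1.24  7.29] M [-0.24  0.35  0.36] w 0.174 j [-0.89  0.34  0.76  1.89 -0.28  1.01  2.02] xax [ 0.002  0.001 -1.   ]
```

Call:
send_rows(
  grip=[255,255,255,255,255],
  offset=[
    [0,0,0],
    [0,0,0],
    [0,0,0],
    [0,0,0],
    [0,0,0],
  ],
  twist=[6,12,16,16,16],
)

```text
clock: 14.15
position: [0.5326, 0.0843, 0.0844]
ee_rot: [-0.063, 0.704, 0.064, 0.705]
ft_force: [-1.3, -0.7, 8.0]
grip_width: 0.173
```

Run:
```python
from h import *
st()
```

```text
t 14.15 p [532.6  84.3  84.4] y 100.3 F [-1.3  -0.73  8.  ] M [-0.28  0.44 -0.32] w 0.173 j [-0.93  0.36  0.81  1.89 -0.3   1.02  1.77] xax [ 0.002  0.001 -1.   ]
```

Call:
send_rows(
  grip=[100,100,100,100,100],
  offset=[
    [0,0,0],
    [0,0,0],
    [0,0,0],
    [-25,0,0],
    [-60,0,0],
  ],
  twist=[0,0,0,0,0],
)

```text
clock: 14.57
position: [0.5298, 0.0839, 0.1415]
ee_rot: [-0.064, 0.706, 0.063, 0.702]
ft_force: [0.9, 0.4, 0.5]
grip_width: 0.607
```

Run:
```python
from h import *
st(); T=cam('wrist');im,d=viewer.camera('wrist'); cv2.imwrite('pics/wrist11.png',im); K,C=T
v,u=np.mgrid[0:400,0:640]; P=np.stack([(u-K[0,2])/K[0,0]*d,(v-K[1,2])/K[1,1]*d,d],-1)@C[:3,:3].T+C[:3,3]
P=P[d>0]; near=np.hypot(P[:,0]-S[0],P[:,1]-S[1])
L=P[(near<.12)&(near>.04)&(P[:,2]>.064)&(P[:,2]<.076)&(P[:,0]<.51)]
c=L[:,:2].mean(0); vv=np.linalg.svd(L[:,:2]-c)[2][0]; a=np.degrees(np.arctan2(vv[1],vv[0]))%180; print(len(L),c,a,(205.6-a)/57.3, (S-c)@[-vv[1],vv[0]])
Q=P[(near<.035)&(P[:,2]>.109)&(P[:,2]<.116)]; print(cv2.minAreaRect((Q[:,:2]*1000).astype(np.float32)))
t=lp(165,.035); plan([(t[0],t[1],.165,75)])
```

```text
t 14.57 p [529.8  83.9 141.5] y 100.4 F [0.89 0.41 0.51] M [ 0.06 -0.   -0.04] w 0.607 j [-0.98  0.27  0.85  1.84 -0.23  1.13  1.71] xax [-0.005 -0.002 -1.   ]
1600 [0.45958462 0.10941174] 160.16378811173809 0.7929530870551816 0.0009249188269234018
((530.6969604492188, 84.08538818359375), (59.1448974609375, 24.529748916625977), 8.83007526397705)
off [-15.6, 3.1, -89.0] tw 25.3
```

View pics/wrist11.png

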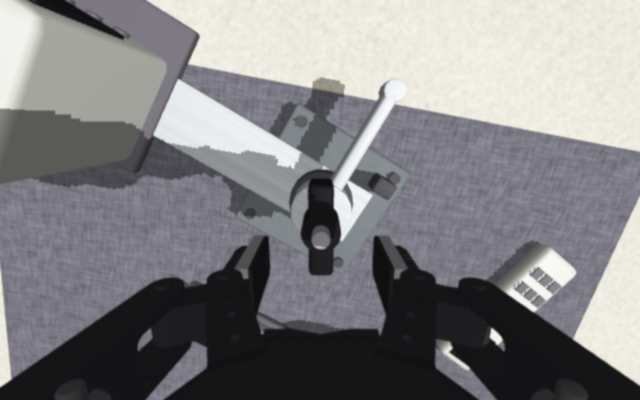

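Call:
send_rows(
  grip=[255,255,255,255,255],
  offset=[
    [-16,0,-15],
    [-18,1,-35],
    [-18,1,-55],
    [-18,2,-75],
    [-18,3,-89],
  ],
  twist=[5,10,15,20,25],
)

```text
clock: 15.03
position: [0.4423, 0.0709, 0.1608]
ee_rot: [0.092, 0.701, -0.091, 0.701]
ft_force: [0.4, -0.8, 0.6]
grip_width: -0.001
```

Call:
send_rows(
  grip=[255,255,255,255,255],
  offset=[
    [0,0,0],
    [0,0,0],
    [0,0,0],
    [0,0,0],
    [0,0,0],
  ],
  twist=[3,3,3,3,3],
)

```text
clock: 15.45
position: [0.444, 0.0711, 0.161]
ee_rot: [0.108, 0.699, -0.108, 0.699]
ft_force: [0.1, 0.5, 0.7]
grip_width: -0.003
```

Run:
```python
from h import *
st(); T=pose(); c=(*T[:3,3],yang(T)); json.dump([float(i) for i in c],open('cmd.json','w')); plan([lp(162,.03),lp(162,.0195)],c)
```

```text
t 15.45 p [444.   71.1 161. ] y 72.4 F [0.08 0.48 0.66] M [-0.04  0.03  0.01] w -0.003 j [-1.17 -0.06  0.9   2.03  0.05  1.15  0.97] xax [-0.    -0.001 -1.   ]
off [109.0, 9.8, -0.1] tw 0.4
off [109.0, 20.3, -0.0] tw 0.4
```

Call:
send_rows(
  grip=[255,255,255,255,255],
  offset=[
    [40,3,0],
    [80,6,0],
    [109,6,0],
    [109,8,0],
    [109,14,0],
  ],
  twist=[0,0,0,0,0],
)

```text
clock: 15.87
position: [0.4472, 0.083, 0.0515]
ee_rot: [0.107, 0.7, -0.11, 0.698]
ft_force: [-1.0, -0.4, 0.9]
grip_width: 0.003
```

Run:
```python
from h import *
c=cmd(load(),[109,14,0],0); st(); plan([lp(162,.0215),lp(162,.0195),lp(161,.0195),lp(160,.0195),lp(159,.0195)],c)
```

```text
t 15.87 p [447.2  83.   51.5] y 72.3 F [-1.04 -0.36  0.94] M [-0.01 -0.03  0.04] w 0.003 j [-1.12  0.22  0.91  2.12 -0.21  0.9   1.18] xax [-0.003 -0.004 -1.   ]
off [0.0, 4.3, -0.0] tw 0.4
off [0.0, 6.3, -0.0] tw 0.4
off [0.0, 7.7, -0.3] tw 1.4
off [0.0, 9.1, -0.6] tw 2.4
off [0.0, 10.5, -0.9] tw 3.4
```

Call:
send_rows(
  grip=[255,255,255,255,255],
  offset=[
    [0,4,0],
    [0,6,0],
    [0,7.7,-0.3],
    [0,7.7,-0.3],
    [0,7.7,-0.3],
  ],
  twist=[0.4,0.4,1.4,1.4,1.4],
)

```text
clock: 16.28
position: [0.4503, 0.0924, 0.0528]
ee_rot: [0.117, 0.697, -0.116, 0.698]
ft_force: [-0.7, -0.1, -0.2]
grip_width: -0.001
```

```bash
cat >> h.py <<'E'
def phi():
    w=pose()[:2,3]-S; r=np.hypot(*w); a=np.degrees(np.arctan2(w[1],w[0]))-np.degrees(np.arcsin(.0195/r)); print('phi',a.round(2),'swing',((PHI0-a)/57.3).round(3),'push',push(a).round(2))
E
python3 - <<'E'
from h import *
c=cmd(load(),[0,7.7,-.3],1.4); st(); phi(); plan([lp(160,.0195),lp(159,.0195),lp(158,.0195),lp(156,.0195)],c)
E
```

```text
t 16.28 p [450.3  92.4  52.8] y 71.0 F [-0.69 -0.07 -0.18] M [ 0.01 -0.   -0.01] w -0.001 j [-1.13  0.22  0.91  2.11 -0.23  0.9   1.15] xax [ 0.001  0.001 -1.   ]
phi 160.57 swing 0.786 push 0.29
off [0.0, 1.4, -0.4] tw 1.0
off [0.0, 2.8, -0.7] tw 2.0
off [0.0, 4.2, -1.0] tw 3.0
off [0.0, 7.0, -1.4] tw 5.0
```

Call:
send_rows(
  grip=[255,255,255,255,255],
  offset=[
    [0,1.4,-0.3],
    [0,1.4,-0.3],
    [0,1.4,-0.3],
    [0,1.4,-0.3],
    [0,1.4,-0.3],
  ],
  twist=[1,1,1,1,1],
)

```text
clock: 16.7
position: [0.45, 0.0933, 0.052]
ee_rot: [0.123, 0.696, -0.123, 0.696]
ft_force: [-0.3, 0.5, -0.2]
grip_width: 0.001
```

Run:
```python
from h import *
c=cmd(load(),[0,1.4,-.3],1); st(); phi(); plan([lp(159,.0195),lp(158,.0195),lp(156,.0195)],c)
```

```text
t 16.7 p [450.   93.3  52. ] y 70.0 F [-0.33  0.52 -0.17] M [ 0.02 -0.02 -0.02] w 0.001 j [-1.13  0.23  0.91  2.11 -0.23  0.9   1.13] xax [-0.  0. -1.]
phi 160.04 swing 0.795 push -0.38
off [0.0, 1.4, -0.4] tw 1.0
off [0.0, 2.8, -0.7] tw 2.0
off [0.0, 5.6, -1.2] tw 4.0
```

Call:
send_rows(
  grip=[255,255,255,255,255],
  offset=[
    [0,1.4,-0.3],
    [0,1.4,-0.3],
    [0,1.4,-0.3],
    [0,1.4,-0.3],
    [0,1.4,-0.3],
  ],
  twist=[1,1,1,1,1],
)

```text
clock: 17.12
position: [0.4501, 0.0944, 0.052]
ee_rot: [0.129, 0.695, -0.129, 0.695]
ft_force: [-2.4, -4.9, 1.7]
grip_width: -0.001
```

Run:
```python
from h import *
c=cmd(load(),[0,1.4,-.3],1); st(); phi(); plan([lp(158,.0195),lp(156,.0195),lp(154,.0195)],c)
```

```text
t 17.12 p [450.1  94.4  52. ] y 68.9 F [-2.41 -4.85  1.74] M [-0.87  0.23  0.03] w -0.001 j [-1.14  0.23  0.92  2.11 -0.23  0.9   1.11] xax [-0.001 -0.    -1.   ]
phi 159.28 swing 0.808 push 5.39
off [0.0, 1.4, -0.4] tw 1.0
off [0.0, 4.2, -1.0] tw 3.0
off [0.0, 7.0, -1.5] tw 5.0
```

Run:
```python
from h import *
plan([lp(f,.0195) for f in (154.5,150,145.5,141,136.5)],load())
c=lp(136.5,.0195); plan([lp(f,.0195) for f in (132,128,124,120.5,118)],c)
```

```text
off [0.0, 6.3, -1.4] tw 4.5
off [0.0, 12.7, -2.2] tw 9.0
off [0.0, 19.2, -2.4] tw 13.5
off [0.0, 25.6, -2.2] tw 18.0
off [0.0, 32.1, -1.5] tw 22.5
off [0.0, 6.3, -1.3] tw 4.5
off [0.0, 12.0, -2.0] tw 8.5
off [0.0, 17.8, -2.3] tw 12.5
off [0.0, 22.8, -2.3] tw 16.0
off [0.0, 26.4, -2.1] tw 18.5
```

Call:
send_rows(
  grip=[255,255,255,255,255],
  offset=[
    [0,6.3,-1.4],
    [0,12.7,-2.2],
    [0,19.2,-2.4],
    [0,25.6,-2.2],
    [0,32.1,-1.5],
  ],
  twist=[4.5,9,13.5,18,22.5],
)

```text
clock: 17.53
position: [0.4598, 0.1246, 0.0518]
ee_rot: [0.263, 0.657, -0.264, 0.656]
ft_force: [-3.3, -7.7, 5.3]
grip_width: -0.0
```

Run:
```python
from h import *
c=cmd(load(),[0,32.1,-1.5],22.5); st(); phi(); plan([lp(f,.0195) for f in (132,128,124,121,119)],c)
```

```text
t 17.53 p [459.8 124.6  51.8] y 46.2 F [-3.29 -7.72  5.34] M [-1.49  0.8  -0.04] w -0.0 j [-1.22  0.3   0.96  2.07 -0.31  0.92  0.73] xax [-0.002 -0.001 -1.   ]
phi 137.22 swing 1.193 push 7.9
off [0.0, 6.3, -1.2] tw 4.5
off [0.0, 12.0, -1.9] tw 8.5
off [0.0, 17.8, -2.3] tw 12.5
off [0.0, 22.1, -2.2] tw 15.5
off [0.0, 24.9, -2.1] tw 17.5
```

Call:
send_rows(
  grip=[255,255,255,255,255],
  offset=[
    [0,6.3,-1.2],
    [0,12,-1.9],
    [0,17.8,-2.3],
    [0,22,-2.2],
    [0,25,-2.1],
  ],
  twist=[4.5,8.5,12.5,15.5,17.5],
)

```text
clock: 17.95
position: [0.4747, 0.144, 0.0515]
ee_rot: [0.359, 0.61, -0.361, 0.608]
ft_force: [-9.4, -6.7, 6.5]
grip_width: 0.002
```

Run:
```python
from h import *
c=cmd(load(),[0,25,-2.1],17.5); st(); phi(); plan([lp(f,.0195) for f in (118,117,116,115,114,113)],c)
```

```text
t 17.95 p [474.7 144.   51.5] y 28.8 F [-9.36 -6.67  6.46] M [-1.28  1.83  0.06] w 0.002 j [-1.25  0.38  1.    2.02 -0.39  0.95  0.46] xax [-0.004 -0.001 -1.   ]
phi 120.27 swing 1.489 push 11.44
off [0.0, 1.3, -0.3] tw 1.0
off [0.0, 2.7, -0.6] tw 2.0
off [0.0, 4.2, -0.9] tw 3.0
off [0.0, 5.6, -1.1] tw 4.0
off [0.0, 7.0, -1.4] tw 5.0
off [0.0, 8.4, -1.6] tw 6.0
```

Call:
send_rows(
  grip=[255,255,255,255,255],
  offset=[
    [0,1.4,-0.3],
    [0,2.8,-0.6],
    [0,4.2,-0.9],
    [0,5.6,-1.1],
    [0,5.6,-1.1],
  ],
  twist=[1,2,3,4,4],
)

```text
clock: 18.37
position: [0.4789, 0.1478, 0.0515]
ee_rot: [0.379, 0.597, -0.382, 0.595]
ft_force: [-8.1, -5.9, 6.0]
grip_width: 0.003
```

Run:
```python
from h import *
c=cmd(load(),[0,5.6,-1.1],4); st(); phi(); plan([lp(f,.0195) for f in (114,113,112)],c)
```

```text
t 18.37 p [478.9 147.8  51.5] y 24.9 F [-8.09 -5.87  6.05] M [-0.96  1.55  0.01] w 0.003 j [-1.25  0.4   1.01  2.01 -0.41  0.95  0.4 ] xax [-0.004 -0.001 -1.   ]
phi 116.34 swing 1.558 push 9.85
off [0.0, 1.4, -0.4] tw 1.0
off [0.0, 2.8, -0.7] tw 2.0
off [0.0, 4.2, -1.0] tw 3.0
```

Call:
send_rows(
  grip=[255,255,255,255,255],
  offset=[
    [0,1.4,-0.4],
    [0,2.4,-0.6],
    [0,2.4,-0.6],
    [0,2.4,-0.6],
    [0,2.4,-0.6],
  ],
  twist=[1,2,2,2,2],
)

```text
clock: 18.78
position: [0.4807, 0.1494, 0.0515]
ee_rot: [0.389, 0.591, -0.392, 0.588]
ft_force: [-8.8, -5.2, 6.9]
grip_width: -0.003
```

Run:
```python
from h import *
c=cmd(load(),[0,2.4,-.6],2); st(); phi(); plan([lp(113,.045),lp(112,.0195)],c)
```

```text
t 18.78 p [480.7 149.4  51.5] y 22.9 F [-8.78 -5.23  6.87] M [-1.03  1.69  0.05] w -0.003 j [-1.25  0.41  1.01  2.01 -0.42  0.96  0.38] xax [-0.004 -0.001 -1.   ]
phi 114.74 swing 1.586 push 10.17
off [0.0, -25.1, -0.1] tw 0.0
off [0.0, 1.8, -0.4] tw 1.0
```

Call:
send_rows(
  grip=[255,255,255,255,255],
  offset=[
    [0,-2,0],
    [0,-4,0],
    [0,-6,0],
    [0,-8,0],
    [0,-8,0],
  ],
  twist=[0,0,0,0,0],
)

```text
clock: 19.2
position: [0.4749, 0.1474, 0.0521]
ee_rot: [0.391, 0.59, -0.39, 0.589]
ft_force: [-0.7, 0.6, -0.3]
grip_width: -0.0
```

Run:
```python
from h import *
c=cmd(load(),[0,-8,0],0); st(); phi()
T=cam('wrist');im,d=viewer.camera('wrist'); cv2.imwrite('pics/wrist12.png',im); K,C=T
v,u=np.mgrid[0:400,0:640]; P=np.stack([(u-K[0,2])/K[0,0]*d,(v-K[1,2])/K[1,1]*d,d],-1)@C[:3,:3].T+C[:3,3]
P=P[d>0]; near=np.hypot(P[:,0]-S[0],P[:,1]-S[1])
L=P[(near<.12)&(near>.04)&(P[:,2]>.064)&(P[:,2]<.076)&(P[:,0]<.525)&(P[:,1]>.1)]
c=L[:,:2].mean(0); vv=np.linalg.svd(L[:,:2]-c)[2][0]; a=np.degrees(np.arctan2(vv[1],vv[0]))%180; print(len(L),c,a,(205.6-a)/57.3)
```

```text
t 19.2 p [474.9 147.4  52.1] y 23.0 F [-0.68  0.59 -0.32] M [-0.03  0.03 -0.03] w -0.0 j [-1.27  0.39  1.02  2.03 -0.41  0.95  0.37] xax [-0.     0.001 -1.   ]
phi 119.0 swing 1.511 push 0.31
2463 [0.48356336 0.16457132] 36.65898672306924 2.948359743052893
```

View pics/wrist12.png

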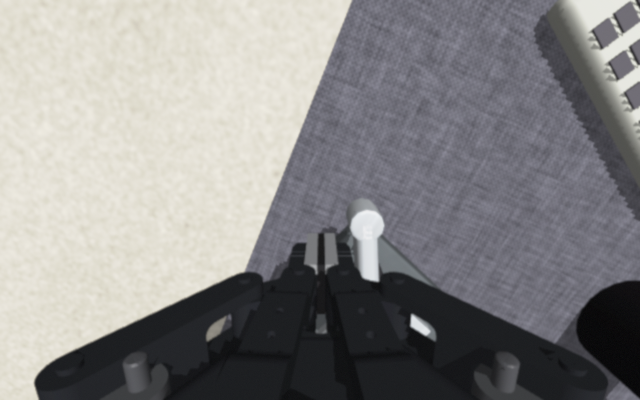

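Call:
send_rows(
  grip=[255,255,255,255,255],
  offset=[
    [0,-10,0],
    [-10,-20,0],
    [-45,-25,0],
    [-85,-25,0],
    [-120,-25,0],
  ],
  twist=[0,0,0,0,0],
)

```text
clock: 19.67
position: [0.4515, 0.1358, 0.1725]
ee_rot: [0.39, 0.589, -0.392, 0.589]
ft_force: [-0.7, 2.4, 0.9]
grip_width: -0.002
```

Call:
send_rows(
  grip=[255,255,255,255,255],
  offset=[
    [-20,-20,-10],
    [-40,-40,-20],
    [-50,-50,-20],
    [-50,-50,-20],
    [-50,-50,-20],
  ],
  twist=[0,0,0,0,0],
)

```text
clock: 20.08
position: [0.3979, 0.1366, 0.2225]
ee_rot: [0.392, 0.591, -0.388, 0.589]
ft_force: [0.1, -0.1, -0.8]
grip_width: 0.001
```

Run:
```python
from h import *
st()
T=cam('wrist');im,d=viewer.camera('wrist'); cv2.imwrite('pics/wrist13.png',im); K,C=T
for n in ['wrist','top']:
  if n=='top': (K,C),(im,d)=cam('top'),viewer.camera('top'); cv2.imwrite('pics/top13.png',im)
  v,u=np.mgrid[0:400,0:640]; P=np.stack([(u-K[0,2])/K[0,0]*d,(v-K[1,2])/K[1,1]*d,d],-1)@C[:3,:3].T+C[:3,3]
  P=P[d>0]; near=np.hypot(P[:,0]-S[0],P[:,1]-S[1])
  L=P[(near<.12)&(near>.045)&(P[:,2]>.064)&(P[:,2]<.076)&(P[:,0]<.525)&(P[:,1]>.1)]
  if len(L)<5: print('none'); continue
  c=L[:,:2].mean(0); a=np.degrees(np.arctan2(*(c-S)[::-1])); print(len(L),c,a,(205.6-a)/57.3)
im,d=viewer.camera('side'); cv2.imwrite('pics/side13.png',im)
```

```text
t 20.08 p [397.9 136.6 222.5] y 23.1 F [ 0.13 -0.09 -0.76] M [-0.01  0.    0.  ] w 0.001 j [-1.55 -0.35  0.95  2.01  0.29  1.35 -0.3 ] xax [ 0.     0.005 -1.   ]
670 [0.49404802 0.15410384] 118.62473979558747 1.5178928482445466
194 [0.49733647 0.15245691] 117.05654826480342 1.5452609377870257
```

View pics/wrist13.png

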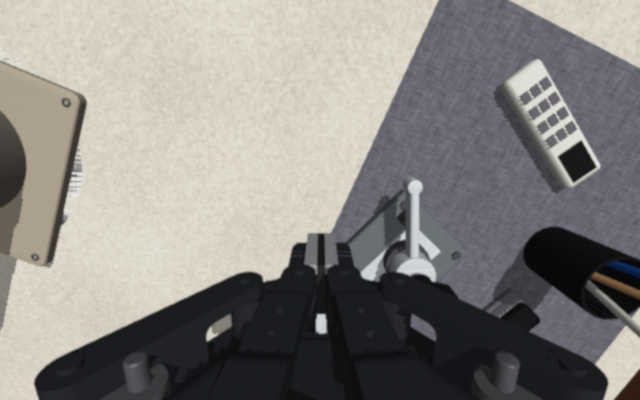

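View pics/top13.png

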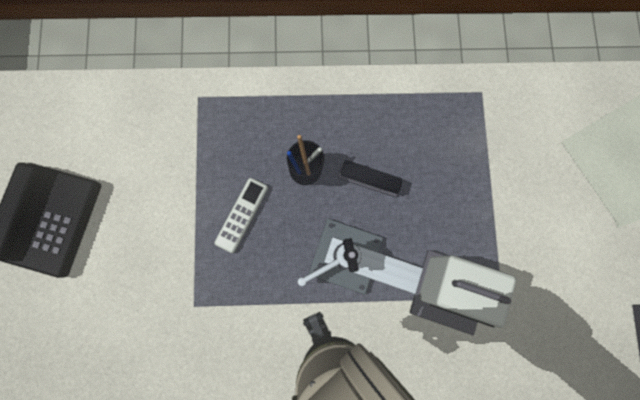

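View pics/side13.png

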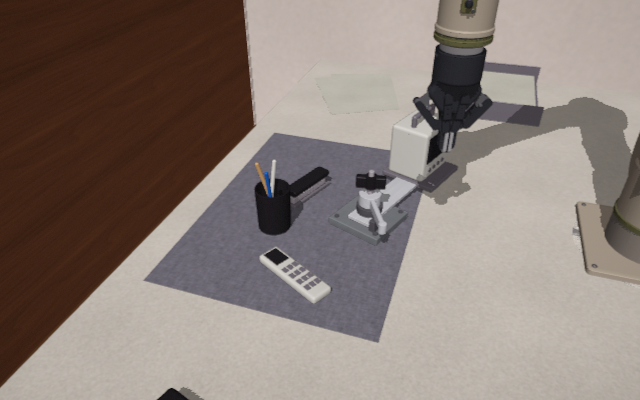

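The lever rests at about 1.53, which matches the catch's hold at 1.54. The arm is clear, and the remote (240, 215), stapler (372, 178) and pen cup (305, 160) sit where they were in the first top picture.

```bash
python3 -c "
from h import *
print(manip.hand_in()); st()"
```

```text
the job is handed in; nothing more can be done
None
the job is handed in; nothing more can be done
```

The clamp is tightened and the cam lever is closed and caught. I handed the job in at about 20 s of the 72 s allowed.

- **Nut:** The first lever test met no resistance up to about 1.14 rad of swing. I turned the nut 63° clockwise, which brought the first resistance to about 0.88 rad. A further 16° brought it to about 0.80 rad, halfway, shown by a force step from about 0 to 5 N between 0.795 and 0.81 rad.
- **Lever:** I pushed it to about 1.59 rad, with the push along the swing reading at most 11.4 N at the ends of the moves. Backing off left no contact force.
- **Last checks:** With the arm away, the lever rested at 1.52 rad in the wrist camera and 1.55 rad in the top camera, against a catch hold of 1.54 rad. The two cameras differ by 0.03 rad, which is within calibration error. The remote, stapler and pen cup look unmoved in the last top picture.
- **Disagreement:** The lever started at about 0.12 rad by my measured clamp yaw, not at 0. The final rest angle, close to 1.54 rad, supports that yaw.

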